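Fill the loaf pan with chocolate and show it to the recipe camera

TASK

For the baking video, pick up the paddle board, tip all five chocolate chunks off it into the upright loaf pan, and lay the board back flat on the counter. Then lift the filled pan and show it to the camera on the tripod: the pan's mouth centred about 22 cm straight in front of the lens and level with it, a long side facing the camera, and the pan leaned about 30 degrees towards the lens so that it sees in, with no chunk lost. Finish while still holding the pan there motionless in the air, and do not disturb the camera, the jar, the pitcher or the upturned pan.

Things in the scene. Friction and masses are not known exactly. Their poses are not given: they have to be found in the camera images.
- board: Brown wooden paddle board lying flat, 16 mm thick, 0.16 to 0.25 kg, no rim. Origin under the centre of its blade (150 mm along x, 100 mm along y); z up. +x points to the nose (free end, x = +75 mm); a straight handle 30 mm wide runs from x = -75 to -190 mm. The chunks lie on the blade between x = -60 and +75 mm.
- board_grip (a point): Point in the middle of the board's handle at half thickness, 115 mm from the blade centre towards the handle's end; axes as the board's. The handle is 30 mm wide (along y) here, with free counter on both sides.
- board_nose (a point): Middle of the board's nose edge, on the upper face; axes as the board's.
- pan: The loaf pan to fill: bare aluminium, upright, empty, 0.22 to 0.35 kg. Origin under the centre of its floor; x along its long side, z up. Rolled rim 8 mm thick, 9 mm high, its top 62 mm over the underside; 212 mm (x) by 113 mm (y) over the rim, whose centre line runs at y = +-52.5 and x = +-102 mm. Walls 3 mm thick, sloping in by 5 degrees to a floor of 193 by 94 mm, 3 mm thick.
- pan_mouth (a point): Centre of the pan's mouth, level with the top of its rim, 62 mm over the underside; axes as the pan's.
- chunk1: Dark brown chocolate chunk, a rounded block 24 x 22 x 18 mm, about 13 g, one of five lying loose on the board; origin at its centre. On the board's wood it starts to slide at a slope of 25 to 35 degrees.
- chunk2: Dark brown chocolate chunk, a rounded block 23 x 20 x 18 mm, about 13 g, one of five lying loose on the board; origin at its centre. On the board's wood it starts to slide at a slope of 25 to 35 degrees.
- chunk3: Dark brown chocolate chunk, a rounded block 22 x 22 x 18 mm, about 13 g, one of five lying loose on the board; origin at its centre. On the board's wood it starts to slide at a slope of 25 to 35 degrees.
- chunk4: Dark brown chocolate chunk, a rounded block 24 x 20 x 18 mm, about 13 g, one of five lying loose on the board; origin at its centre. On the board's wood it starts to slide at a slope of 25 to 35 degrees.
- chunk5: Dark brown chocolate chunk, a rounded block 24 x 22 x 18 mm, about 13 g, one of five lying loose on the board; origin at its centre. On the board's wood it starts to slide at a slope of 25 to 35 degrees.
- camera: Black recipe camera on a small three-legged tripod, 247 mm high in all, 0.75 kg, loose: keep clear. Origin on the counter under the tripod's centre; the lens looks along -x, level; z up. The feet stand 85 mm from the centre, the camera body is 108 mm wide (y).
- lens (a point): Centre of the front glass of the camera's lens, 200 mm over the counter; axes as the camera's, so it looks along its -x.
- view (a point): Where the pan is to be shown: the point 220 mm straight in front of the lens, 200 mm over the counter, where the centre of the pan's mouth belongs. y is level, across the picture (the pan's long side lies along it, either way round); z is where the pan's z must point, 30 degrees from vertical, leaning towards the lens.
- jar: Bystander: glass jar 72 mm across and 112 mm high, pale contents, red twist cap, 0.42 kg; origin under its centre. Leave alone.
- pitcher: Bystander: small green ceramic pitcher, 84 mm across and 117 mm high, handle reaching 71 mm out to its +x; origin under its centre. Leave alone.
- spare_pan: Bystander: a second loaf pan of the same make, 212 by 113 by 62 mm, standing upside down; origin on the counter under its centre, x along its long side. Leave alone.

How it is judged:
By the outcome, as a careful person would: the job done as asked, in the order asked, and still so for the second after the job is handed in, while the arm keeps its last pose, push and grip.
It also fails if it takes over 64 s, if anything falls off the work surface, if the arm or the gripper's body presses on something with over 40 N, if the wrist force passes 120 N, or if a joint passes its speed limit or range.

ROBOT

A 6-joint arm with a two-finger parallel gripper is mounted at the origin on the work surface. World frame = base frame: x ahead of the robot, y to its left, z up, the work surface at z = 0. Lengths are in m, angles in rad, forces in N, time in s.
With the tool pointing down it reaches from about 0.3 to 0.825 m from the base axis. Payload 5.4 kg.
Tool frame: the origin (TCP) lies midway between the tips of the shut fingers; the grasp point (between the pads) lies 19 mm behind it; z points along the fingers, x is the direction in which the jaws open and shut, and the axes are right-handed (so a half turn about z gives the same grasp; the last joint's range is limited). The gripper opens to 92 mm and grips with 3 to 60 N. Pads are 20 mm wide; open, the fingers measure 128 mm over their backs; the gripper's body (75 mm by 189 mm) begins 69 mm behind the grasp point.
Start: joints at [-1.524, 0.158, 1.597, -0, 1.386, -0.21], TCP at [0.146, -0.556, 0.215] pointing down, gripper open.
Joint ranges: [-2.91, 2.91], [-0.94, 2.29], [0.18, 2.7], [-1.29, 4.43], [0.17, 2.64], [-3, 3]. Speed limits (rad/s): [2.57, 2.57, 3.14, 3.14, 3.14, 3.14].

INTERFACE

Orientations are given as a unit quaternion [w, x, y, z].
In Python, from bench import manip gives the robot as it stands.
- The arm moves only by the tool send_rows, never from a script. Its argument "increments" is a list of rows, each an object of numbers: "tx", "ty", "tz": the shift along the tool's x, y, z in cm; "wx", "wy", "wz": the turn, a rotation vector about the tool's x, y, z in degrees. In form: [{"tx": .., "ty": .., "tz": .., "wx": .., "wy": .., "wz": ..}, ...]. A call has 1 to 5 rows; each row shifts and turns the commanded pose from where the row before left it, along the tool's axes as they then stand; what a row does not reach is not made up. A row lasts 1/12 s, in which the tool goes at most 41.7 mm and 7.16 degrees, less where a joint would pass 70% of its speed; a pose out of reach is approached as far as the arm can. A call with a gripper value outside its range is refused whole. "gripper" is the opening, from 0 (shut) to 1 (fully open), set as the call begins (left out, the last holds). The fingers move at their own pace and stop on an object; "grip_force" is the grip in N (left out, the last holds). Time passes only in rows, so rows that do not move let the fingers close. It gives the time, the measured TCP pose, the force and the opening at its end, in the units of the state.
- manip.get_obs(): the state, without advancing time (a new reading comes with each control period).
- manip.get_image(name): name is "scene" or "side" or "wrist"; returns (picture, depth): 420x560x3 uint8, blue, green, red; 420x560 float32, m along the optical axis (not along the pixel's ray), 0 where there is no reading.
- manip.camera_params(name): a dict with "fx", "fy", "cx", "cy" (pixels), "eye" and "orientation" of the camera in the world. Camera axes: x right, y down, z forward; pixel columns grow to the right and rows downward; lengths in m; the calibration is good to about 2 mm. A picture is of the moment at which its call begins: read the wrist's pose just before it. camera_params takes no time and is no camera call; for the wrist camera it gives the pose at the moment of the call.
- manip.hand_in(): hands the job in, once; it reports no verdict.
The state is a dict: "t": time; "joint_pos": joint angles; "joint_velocities": joint speeds; "joint_efforts": joint torques, N m; "tcp_pos": TCP position; "ee_rot": TCP orientation; "contact_force": force on the tool from outside, world axes, zero at the start; "ft_torque": the same for the moment, N m; "finger_gap": finger opening in m.
Only numpy, scipy, OpenCV 4.12 (cv2) and the standard library are available. Lean on these libraries where they do the work, as an engineer would, in place of code of your own. Each camera call takes 0.05 s, during which the arm holds its last target.

## Working session

There is one attempt and no reset: what is moved stays moved. The work goes in short steps, Python scripts to look and compute and a tool call to move; the robot and the scene stay as the last step left them, time stands still between calls to the robot, and variables do not carry over. Pictures are saved under pics/ and viewed, and the job is handed in when it is done.

Besides the shell and the picture viewer there is one more tool, called after "Call:" as name([rows], argument=value, ...), one row to a line, values as JSON. send_rows: Moves the arm, as the interface text tells. Its arguments: {"type":"object","properties":{"increments":{"type":"array"},"gripper":{"type":"number"},"grip_force":{"type":"number"}},"required":["increments"]}

```bash
ls -la; mkdir -p pics; python3 - <<'E'
from bench import manip
import cv2,json,numpy as np
o=manip.get_obs()
print({k:(np.round(v,4).tolist() if not isinstance(v,float) else v) for k,v in o.items()})
for n in ["scene","side","wrist"]:
    p=manip.camera_params(n); print(n,p)
    im,d=manip.get_image(n); cv2.imwrite(f"pics/{n}0.png",im); np.save(f"pics/{n}0.npy",d)
E
```

```text
total 12
drwxr-xr-x  3 agent agent 4096 Dec  6 23:19 .
drwxr-xr-x 23 root  root  4096 Dec  6 23:19 ..
drwxr-xr-x  2 agent agent 4096 Dec  6 23:19 pics
{'t': 0.0, 'joint_pos': [-1.5241, 0.1591, 1.5982, -0.0, 1.3862, -0.2101], 'joint_velocities': [-0.0004, -0.0011, -0.0011, 0.0006, 0.0004, 0.0005], 'joint_efforts': [0.0012, -38.5578, -32.2106, 0.0702, 0.0381, -0.0001], 'tcp_pos': [0.146, -0.5555, 0.2136], 'ee_rot': [-0.0007, 0.7918, -0.6107, -0.0006], 'contact_force': [0.2773, 0.3245, 0.1073], 'ft_torque': [0.0215, 0.0008, -0.0098], 'finger_gap': 0.09195545370079562}
scene {'fx': 541.0144095973856, 'fy': 541.0144095973856, 'cx': 282.5984522254024, 'cy': 211.56175702956165, 'eye': array([ 1.32365521, -0.57585786,  1.40485976]), 'orientation': array([-0.30384841,  0.85667155,  0.39104642, -0.14447387])}
side {'fx': 394.72671484359324, 'fy': 394.72671484359324, 'cx': 275.0336107642762, 'cy': 204.88624419471432, 'eye': array([ 0.41098126, -0.9212751 ,  0.72915649]), 'orientation': array([-0.49944144,  0.86389146, -0.05923238,  0.02722706])}
wrist {'fx': 342.9992615459301, 'fy': 342.9992615459301, 'cx': 283.02646808108693, 'cy': 208.22875513510715, 'eye': array([ 0.22324956, -0.5349175 ,  0.38549322]), 'orientation': array([ 0.11259572,  0.78379669, -0.60427988, -0.08849166])}
```

View pics/scene0.png

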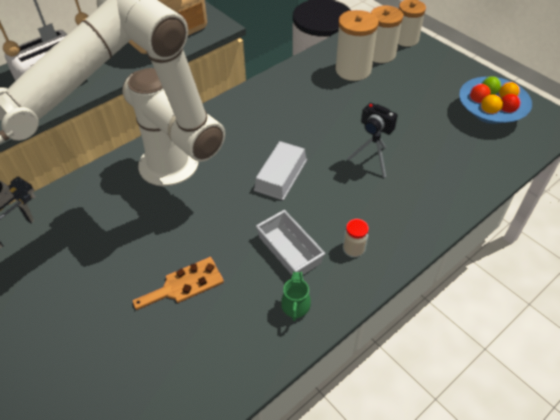

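View pics/side0.png

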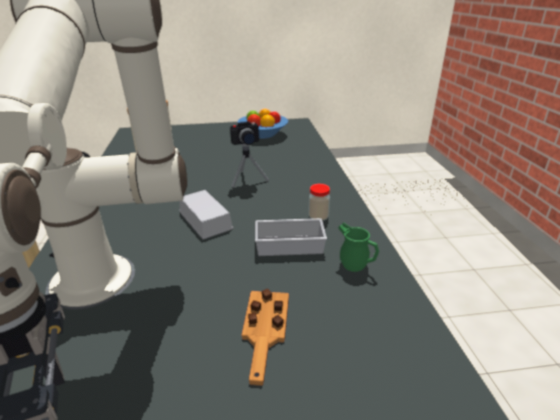

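View pics/wrist0.png

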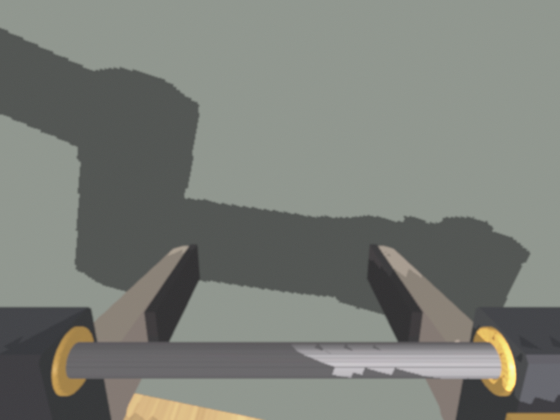

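The scene and side views show everything: board at about (190,283) in scene with its handle towards the lower left, pan at (290,243), spare pan at (281,170), jar at (356,237), pitcher at (296,297) and camera at (378,130). I'll enlarge these.

```bash
cat > h.py <<'E'
import numpy as np,cv2
from scipy.spatial.transform import Rotation as R
def rot(q): q=np.asarray(q); return R.from_quat([q[1],q[2],q[3],q[0]])
from bench import manip
def unproj(p,u,v,d):
    c=np.array([(u-p['cx'])/p['fx']*d,(v-p['cy'])/p['fy']*d,d]); return rot(p['orientation']).apply(c)+p['eye']
def onz(p,u,v,z):
    r=rot(p['orientation']).apply([(u-p['cx'])/p['fx'],(v-p['cy'])/p['fy'],1.]); return p['eye']+r*(z-p['eye'][2])/r[2]
def proj(p,X):
    c=rot(p['orientation']).inv().apply(np.atleast_2d(X)-p['eye']); return np.c_[c[:,0]/c[:,2]*p['fx']+p['cx'],c[:,1]/c[:,2]*p['fy']+p['cy']]
def crop(im,x,y,w,h,s,name):
    c=cv2.resize(im[y:y+h,x:x+w],None,fx=s,fy=s,interpolation=cv2.INTER_CUBIC)
    for i in range(0,w,20): cv2.putText(c,str(x+i),(i*s,10),0,.35,(255,255,0),1); cv2.line(c,(i*s,12),(i*s,18),(255,255,0),1)
    for i in range(0,h,20): cv2.putText(c,str(y+i),(0,i*s+4),0,.35,(255,255,0),1); cv2.line(c,(24,i*s),(30,i*s),(255,255,0),1)
    cv2.imwrite(name,c)
def cloud(p,d):
    v,u=np.mgrid[0:420,0:560]; c=np.stack([(u-p['cx'])/p['fx']*d,(v-p['cy'])/p['fy']*d,d],-1)
    return rot(p['orientation']).apply(c.reshape(-1,3)).reshape(420,560,3)+p['eye']
E
python3 - <<'E'
from h import *
s=cv2.imread('pics/scene0.png'); crop(s,125,90,280,230,0 or 2,'pics/sc1.png')
crop(s,125,200,210,120,3,'pics/sc2.png')
crop(s,320,80,100,110,5,'pics/sc3.png')
s=cv2.imread('pics/side0.png'); crop(s,170,110,220,180,3,'pics/si1.png'); crop(s,200,270,150,120,5,'pics/si2.png')
E
```

```text
(no output)
```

View pics/sc2.png

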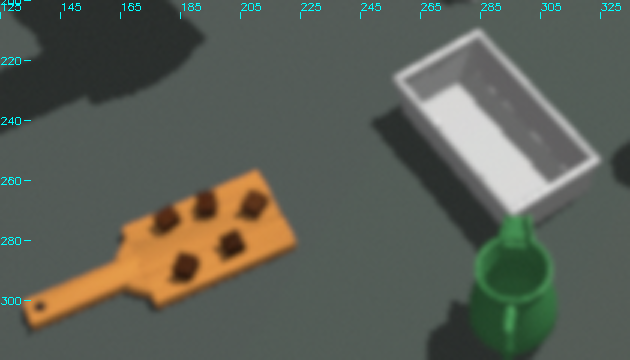

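View pics/sc3.png

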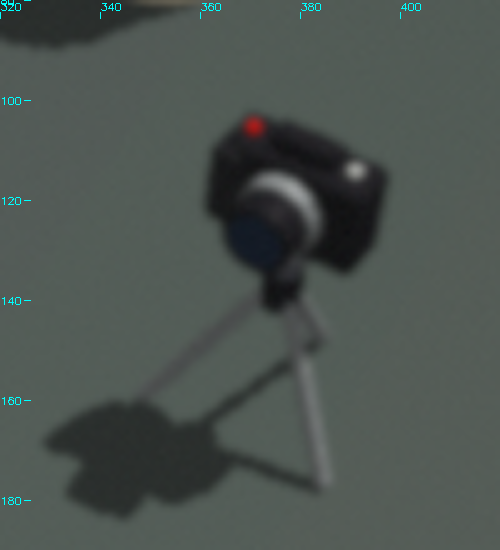

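View pics/si1.png

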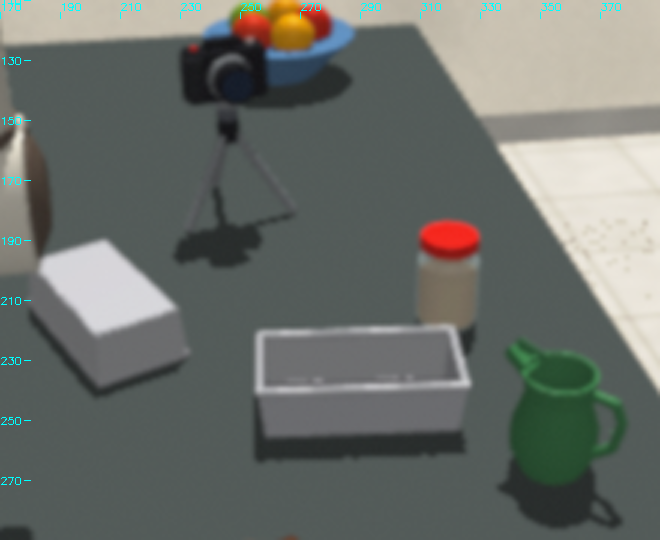

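View pics/si2.png

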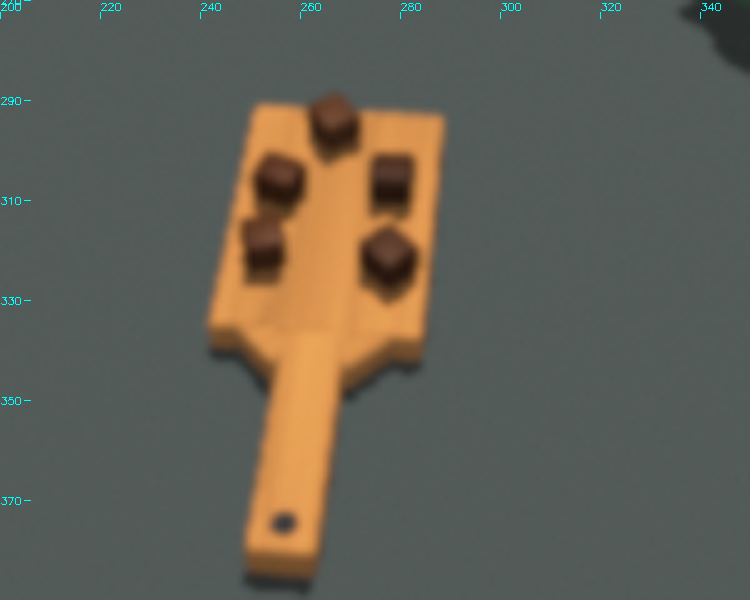

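```bash
python3 - <<'E'
from h import *
ps=manip.camera_params('scene');pd=manip.camera_params('side')
np.set_printoptions(precision=4,suppress=True)
def sh(n,p,pts,z):
    for q in pts: print(n,q,onz(p,*q,z)[:2])
sh('board side',pd,[(251.2,290.8),(288.8,292.8),(284.4,338),(241.6,335.2),(249.2,379.6),(263.6,381)],.016)
sh('board scene',ps,[(211,256.7),(224,280.7),(176.7,300),(165.7,276),(132.3,302)],.016)
sh('pan side',pd,[(255.3,220.3),(321.3,218.7),(326.7,238),(255.7,240.3)],.062)
sh('pan scene',ps,[(284.7,210),(325.3,252.7),(296.3,272.3),(256.3,225.7)],.062)
def tri(a,b):
    A=[];B=[]
    for p,(u,v) in((ps,a),(pd,b)):
        r=rot(p['orientation']).apply([(u-p['cx'])/p['fx'],(v-p['cy'])/p['fy'],1.]);r/=np.linalg.norm(r)
        M=np.eye(3)-np.outer(r,r);A.append(M);B.append(M@p['eye'])
    return np.linalg.lstsq(np.vstack(A),np.hstack(B),rcond=None)[0]
print('lens tri',tri((370.6,127.6),(248.3,137.7)))
print('lens onz',onz(ps,370.6,127.6,.2),onz(pd,248.3,137.7,.2))
for n,p in(('scene',ps),('side',pd)):
    d=np.load(f'pics/{n}0.npy');np.save(f'pics/{n}c.npy',cloud(p,d))
C=np.load('pics/scenec.npy');
print('lens depth',C[127,370],C[125,372]); 
D=np.load('pics/sidec.npy'); print(D[137,248],D[137,250])
print('board d',C[280,190],C[296,160],D[300,265],D[360,262])
print('pan floor',C[245,285],'cam foot scene',onz(ps,384.8,177,0),onz(pd,233.3,186,0),onz(pd,269,180.7,0))
# camera body depth cloud: points above z .17 near lens
for n,X in(('s',C),('d',D)):
    L=tri((370.6,127.6),(248.3,137.7)); m=(np.linalg.norm(X[...,:2]-L[:2],axis=-1)<.14)&(X[...,2]>.15)&(X[...,2]<.28)
    P=X[m]; print(n,m.sum(),P.min(0),P.max(0),P.mean(0))
E
```

```text
board side (251.2, 290.8) [ 0.4421 -0.1328]
board side (288.8, 292.8) [ 0.5386 -0.1544]
board side (284.4, 338) [ 0.505 -0.3  ]
board side (241.6, 335.2) [ 0.4086 -0.2781]
board side (249.2, 379.6) [ 0.4175 -0.3963]
board side (263.6, 381) [ 0.4464 -0.4036]
board scene (211, 256.7) [ 0.4435 -0.1302]
board scene (224, 280.7) [ 0.5402 -0.1521]
board scene (176.7, 300) [ 0.5021 -0.2966]
board scene (165.7, 276) [ 0.4106 -0.2755]
board scene (132.3, 302) [ 0.4222 -0.3986]
pan side (255.3, 220.3) [0.4782 0.1391]
pan side (321.3, 218.7) [0.6869 0.1173]
pan side (326.7, 238) [0.678  0.0103]
pan side (255.7, 240.3) [0.4699 0.0292]
pan scene (284.7, 210) [0.481 0.141]
pan scene (325.3, 252.7) [0.6879 0.124 ]
pan scene (296.3, 272.3) [0.6828 0.0115]
pan scene (256.3, 225.7) [0.4706 0.032 ]
lens tri [0.4889 0.5087 0.2015]
lens onz [0.4881 0.5098 0.2   ] [0.4891 0.5132 0.2   ]
lens depth [0.4866 0.5081 0.2026] [0.4938 0.5077 0.2163]
[0.4877 0.5068 0.2052] [0.4952 0.5054 0.2053]
board d [ 0.4716 -0.2282  0.0172] [ 0.456  -0.3256  0.012 ] [ 0.4743 -0.1725  0.0166] [ 0.4483 -0.3524  0.0161]
pan floor [0.5552 0.0776 0.0053] cam foot scene [0.5608 0.5391 0.    ] [0.4189 0.5103 0.    ] [0.5672 0.5357 0.    ]
s 892 [0.4231 0.4961 0.151 ] [0.5356 0.5934 0.2552] [0.4879 0.5422 0.2185]
d 618 [0.4219 0.4972 0.1505] [0.5353 0.5861 0.2491] [0.4778 0.5361 0.2108]
```

The two views agree within 3 mm. The board's blade centre is about (0.474,-0.215) with yaw 77°. The pan is at about (0.5795,0.0755) with yaw -5.4°. Next I need the camera yaw, the bystanders and the chunks.

```bash
python3 - <<'E'
from h import *
np.set_printoptions(precision=4,suppress=True)
C=np.load('pics/scenec.npy');D=np.load('pics/sidec.npy')
X=np.vstack([C.reshape(-1,3),D.reshape(-1,3)])
def reg(x0,x1,y0,y1,z0,z1): 
    m=(X[:,0]>x0)&(X[:,0]<x1)&(X[:,1]>y0)&(X[:,1]<y1)&(X[:,2]>z0)&(X[:,2]<z1); return X[m]
# camera body
P=reg(.36,.62,.45,.7,.17,.26); print('cam pts',len(P))
r=cv2.minAreaRect((P[:,:2]*1000).astype(np.float32)); print('body+lens rect mm',r)
T=reg(.36,.62,.45,.7,.225,.26); print('top rect',cv2.minAreaRect((T[:,:2]*1000).astype(np.float32)),T[:,2].max())
F=reg(.36,.62,.51,.7,.155,.225); print('front F',len(F))
# ransac vertical plane line fit
rng=np.random.default_rng(0);best=(0,)
for _ in range(3000):
    a,b=F[rng.choice(len(F),2,replace=False),:2]; d=b-a;L=np.linalg.norm(d)
    if L<.03: continue
    n=np.array([-d[1],d[0]])/L; k=(abs((F[:,:2]-a)@n)<.0025)
    if k.sum()>best[0]: best=(k.sum(),k)
G=F[best[1]][:,:2];v=np.linalg.svd(G-G.mean(0))[2][0];print('face',best[0],G.mean(0),v,np.degrees(np.arctan2(v[1],v[0])))
L=reg(.45,.53,.48,.515,.17,.23); print('lens-front pts',len(L),L.mean(0),L.min(0),L.max(0))
J=reg(.6,.85,.1,.3,.09,.13); print('jar',J.min(0),J.max(0),len(J)); print(cv2.minEnclosingCircle((J[:,:2]*1000).astype(np.float32)))
Q=reg(.62,.9,-.2,.02,.07,.13); print('pitcher',Q.min(0),Q.max(0),len(Q))
S=reg(.2,.5,.05,.4,.052,.075); print('spare',cv2.minAreaRect((S[:,:2]*1000).astype(np.float32)),len(S))
B=reg(.39,.56,-.31,-.12,.028,.045); 
c,th=np.array([.474,-.215]),np.radians(77.1); U=np.array([[np.cos(th),np.sin(th)],[-np.sin(th),np.cos(th)]])
b=(B[:,:2]-c)@U.T*1000
im=np.zeros((120,170),np.uint8)
for x,y in b: im[int(np.clip(y+60,0,119)),int(np.clip(x+85,0,169))]=255
im=cv2.morphologyEx(im,cv2.MORPH_CLOSE,np.ones((5,5)))
n,l,st,ce=cv2.connectedComponentsWithStats(im)
for s_,c_ in zip(st[1:],ce[1:]): 
  if s_[4]>40: print('chunk board xy mm',c_-[85,60],s_[2:])
E
```

```text
cam pts 1476
body+lens rect mm ((481.4138488769531, 541.1632690429688), (114.92399597167969, 86.99632263183594), 11.025344848632812)
top rect ((480.6386413574219, 543.7710571289062), (112.48785400390625, 81.58039093017578), 11.025344848632812) 0.2551564185489932
front F 669
face 216 [0.4842 0.542 ] [0.9559 0.2935] 17.069809743274256
lens-front pts 290 [0.4898 0.5072 0.2041] [0.4651 0.4961 0.1758] [0.5151 0.515  0.2297]
jar [0.6724 0.199  0.0901] [0.7398 0.2665 0.1228] 600
((707.4176635742188, 232.9505157470703), 35.209442138671875)
pitcher [ 0.625  -0.1013  0.0701] [0.7968 0.0138 0.1285] 1282
spare ((361.9011535644531, 203.56166076660156), (138.3603515625, 379.0489807128906), 38.086116790771484) 2324
chunk board xy mm [-35.8958 -31.1   ] [ 29  31 480]
chunk board xy mm [ 16.1954 -28.1723] [ 26  28 476]
chunk board xy mm [52.7082  5.1857] [ 28  28 490]
chunk board xy mm [10.4151 27.1226] [ 24  29 424]
chunk board xy mm [-31.7165  29.4076] [ 27  25 395]
```

```bash
python3 - <<'E'
from h import *
np.set_printoptions(precision=4,suppress=True)
ps=manip.camera_params('scene');pd=manip.camera_params('side')
C=np.load('pics/scenec.npy');D=np.load('pics/sidec.npy')
for z in(.16,.17,.235,.24):
    for a,b in(((232.7,144.3),(258.7,141.7)),((231,125),(257.7,122.7))):
        A=onz(pd,*a,z);B=onz(pd,*b,z);d=B-A;print(z,A[:2],B[:2],np.linalg.norm(d)*1000,np.degrees(np.arctan2(d[1],d[0])))
for n,X,p in(('scene',C,ps),('side',D,pd)):
    im=cv2.imread(f'pics/{n}0.png').astype(int)
    g=(im[...,1]>im[...,2]+25)&(im[...,1]>im[...,0]+15)
    P=X[g]; P=P[(P[:,2]>.0)&(P[:,0]>.55)&(P[:,0]<.9)&(abs(P[:,1]+.05)<.15)]
    for z0,z1 in((.01,.06),(.06,.1),(.1,.14)):
        q=P[(P[:,2]>z0)&(P[:,2]<z1)]
        if len(q): print(n,z0,len(q),np.percentile(q,1,axis=0),np.percentile(q,99,axis=0))
crop(cv2.imread('pics/side0.png'),220,110,60,85,7,'pics/si3.png')
E
```

```text
0.16 [0.4287 0.5576] [0.5329 0.5694] 104.80336566733845 6.462947042087122
0.16 [0.43   0.7953] [0.5508 0.8076] 121.40499855035449 5.795033706139321
0.17 [0.4284 0.5316] [0.5307 0.5432] 102.96198516103068 6.462947042086974
0.17 [0.4297 0.7652] [0.5484 0.7772] 119.27192967155014 5.795033706139305
0.235 [0.4264 0.3627] [0.5168 0.373 ] 90.99301187003041 6.462947042087255
0.235 [0.4275 0.5691] [0.5324 0.5798] 105.40698195932248 5.795033706139392
0.24 [0.4263 0.3498] [0.5158 0.3599] 90.07232161687651 6.462947042087032
0.24 [0.4274 0.5541] [0.5312 0.5646] 104.34044751992036 5.795033706139381
scene 0.01 328 [ 0.7061 -0.0898  0.0119] [ 0.7877 -0.0086  0.0596]
scene 0.06 371 [ 0.7141 -0.0987  0.0604] [ 0.7943 -0.0153  0.0994]
scene 0.1 291 [ 0.7066 -0.0918  0.1007] [ 0.7883 -0.0079  0.1255]
side 0.01 383 [ 0.7059 -0.0944  0.0105] [ 0.7864 -0.048   0.0597]
side 0.06 523 [ 0.71   -0.0983  0.0607] [ 0.7907 -0.0137  0.0994]
side 0.1 284 [ 0.7055 -0.0903  0.1003] [ 0.7857 -0.0061  0.1214]
```

View pics/si3.png

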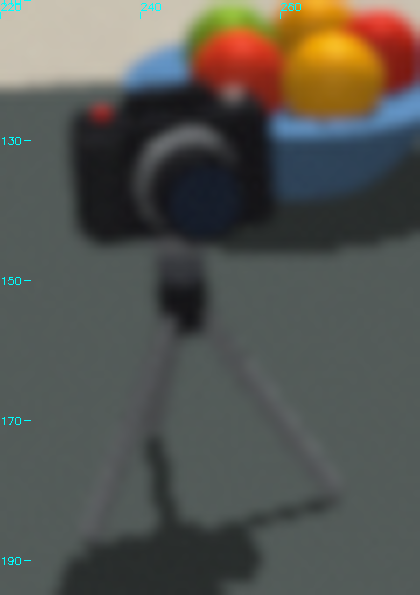

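```bash
cat >> h.py <<'E'
from scipy.spatial.transform import Slerp
def cur():
    o=manip.get_obs(); return np.array(o['tcp_pos']),rot(o['ee_rot']),o
def down(angdeg):  # tool z down, tool x at heading angdeg
    a=np.radians(angdeg); x=np.array([np.cos(a),np.sin(a),0]); z=np.array([0,0,-1.]); return R.from_matrix(np.c_[x,np.cross(z,x),z])
def rows(p0,R0,p1,R1,n,ease=True,start=None):
    # straight line + slerp; eased with trapezoid
    w=np.ones(n)
    if ease and n>3:
        w[0]=w[-1]=.4
        if n>5: w[1]=w[-2]=.75
    s=np.r_[0,np.cumsum(w)/w.sum()]
    sl=Slerp([0,1],R.concatenate([R0,R1])); out=[]
    for a,b in zip(s[:-1],s[1:]):
        Ra,Rb=sl(a),sl(b); t=Ra.inv().apply((p1-p0)*(b-a))*100; r=np.degrees((Ra.inv()*Rb).as_rotvec())
        out.append((np.round(t,2),np.round(r,2)))
    for i,(t,r) in enumerate(out): print(i,'t',t.tolist(),'w',r.tolist(), '|' if i%5==4 else '')
def rep():
    p,r,o=cur(); print('t',round(o['t'],2),'tcp',np.round(p,4),'x',np.round(r.as_matrix()[:,0],3),'z',np.round(r.as_matrix()[:,2],3),'F',np.round(o['contact_force'],2),'gap',round(o['finger_gap'],4),'q',np.round(o['joint_pos'],3))
E
python3 - <<'E'
from h import *
p,r,o=cur(); rep()
rows(p,r,np.array([.4483,-.327,.11]),down(-12.9),14)
E
```

```text
t 0.15 tcp [ 0.146  -0.5557  0.2139] x [ 0.254 -0.967 -0.001] z [-0.     0.001 -1.   ] F [-0.27  0.2  -0.13] gap 0.0922 q [-1.524  0.159  1.598 -0.     1.386 -0.21 ]
0 t [-0.47, -1.14, 0.34] w [-0.0, 0.0, -2.03] 
1 t [-0.8, -2.17, 0.64] w [-0.0, 0.0, -3.8] 
2 t [-0.88, -2.95, 0.85] w [-0.0, 0.0, -5.07] 
3 t [-0.61, -3.02, 0.85] w [-0.0, 0.0, -5.07] 
4 t [-0.34, -3.06, 0.85] w [-0.0, 0.0, -5.07] |
5 t [-0.07, -3.08, 0.85] w [-0.0, 0.0, -5.07] 
6 t [0.2, -3.07, 0.85] w [-0.0, 0.0, -5.07] 
7 t [0.47, -3.05, 0.85] w [-0.0, 0.0, -5.07] 
8 t [0.74, -2.99, 0.85] w [-0.0, 0.0, -5.07] 
9 t [1.0, -2.91, 0.85] w [-0.0, 0.0, -5.07] |
10 t [1.25, -2.81, 0.84] w [-0.0, 0.0, -5.07] 
11 t [1.5, -2.69, 0.84] w [-0.0, 0.0, -5.07] 
12 t [1.3, -1.91, 0.63] w [-0.0, 0.0, -3.8] 
13 t [0.76, -0.97, 0.34] w [-0.0, 0.0, -2.03]
```

Call:
send_rows([
  {"tx": -0.47,"ty": -1.14,"tz": 0.34,"wz": -2},
  {"tx": -0.8,"ty": -2.17,"tz": 0.64,"wz": -3.8},
  {"tx": -0.88,"ty": -2.95,"tz": 0.85,"wz": -5.1},
  {"tx": -0.61,"ty": -3.02,"tz": 0.85,"wz": -5.1},
  {"tx": -0.34,"ty": -3.06,"tz": 0.85,"wz": -5.1},
], gripper=1, grip_force=60)

```text
invalid input at $.increments[0]: expected keys tx, ty, tz, wx, wy, wz
```

Call:
send_rows([
  {"tx": -0.07,"ty": -3.08,"tz": 0.85,"wz": -5.1},
  {"tx": 0.2,"ty": -3.07,"tz": 0.85,"wz": -5.1},
  {"tx": 0.47,"ty": -3.05,"tz": 0.85,"wz": -5.1},
  {"tx": 0.74,"ty": -2.99,"tz": 0.85,"wz": -5.1},
  {"tx": 1.0,"ty": -2.91,"tz": 0.85,"wz": -5},
])

```text
invalid input at $.increments[0]: expected keys tx, ty, tz, wx, wy, wz
```

Call:
send_rows([
  {"tx": 1.25,"ty": -2.81,"tz": 0.85,"wz": -5},
  {"tx": 1.5,"ty": -2.69,"tz": 0.85,"wz": -5},
  {"tx": 1.3,"ty": -1.91,"tz": 0.63,"wz": -3.8},
  {"tx": 0.76,"ty": -0.97,"tz": 0.34,"wz": -2},
  {},
])

```text
invalid input at $.increments[0]: expected keys tx, ty, tz, wx, wy, wz
```

```bash
python3 - <<'E'
from h import *
rep(); p=manip.camera_params('wrist'); P,r,o=cur()
im,d=manip.get_image('wrist'); cv2.imwrite('pics/w1.png',im); np.save('pics/w1.npy',d); import pickle; pickle.dump(p,open('pics/w1.pkl','wb'))
print('cam in tool',r.inv().apply(p['eye']-P),(r.inv()*rot(p['orientation'])).as_rotvec())
print('predicted handle corners',proj(p,[[.4483,-.327,.016],[.432,-.400,.016],[.4904,-.1436,.016]]))
E
```

```text
t 0.15 tcp [ 0.146  -0.5557  0.2139] x [ 0.254 -0.967 -0.001] z [-0.     0.001 -1.   ] F [-0.27  0.2  -0.13] gap 0.0922 q [-1.524  0.159  1.598 -0.     1.386 -0.21 ]
cam in tool [-0.00064296 -0.08002752 -0.17168907] [-2.87726899e-01 -1.03052467e-03 -1.81249071e-04]
predicted handle corners [[ 106.55308283 -241.06680649]
 [ 191.67383655 -186.8301673 ]
 [-135.73094845 -397.55467881]]
```

View pics/w1.png

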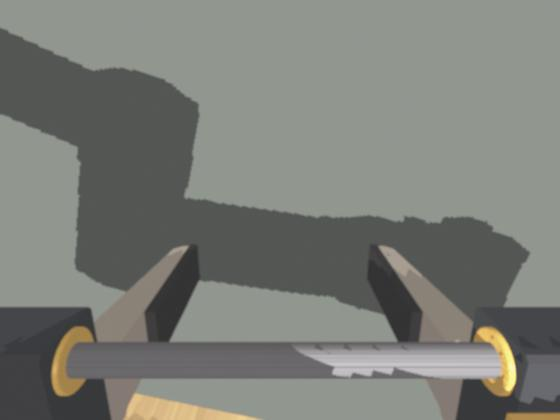

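Call:
send_rows([
  {"tx": -0.47,"ty": -1.14,"tz": 0.34,"wx": 0,"wy": 0,"wz": -2},
  {"tx": -0.8,"ty": -2.17,"tz": 0.64,"wx": 0,"wy": 0,"wz": -3.8},
  {"tx": -0.88,"ty": -2.95,"tz": 0.85,"wx": 0,"wy": 0,"wz": -5.1},
  {"tx": -0.61,"ty": -3.02,"tz": 0.85,"wx": 0,"wy": 0,"wz": -5.1},
  {"tx": -0.34,"ty": -3.06,"tz": 0.85,"wx": 0,"wy": 0,"wz": -5.1},
], gripper=1, grip_force=60)

```text
t: 0.62
tcp_pos: [0.2494, -0.4774, 0.1786]
ee_rot: [-0.0, 0.892, -0.453, -0.0]
contact_force: [0.4, 0.2, 0.7]
finger_gap: 0.0921
```

Call:
send_rows([
  {"tx": -0.07,"ty": -3.08,"tz": 0.85,"wx": 0,"wy": 0,"wz": -5.1},
  {"tx": 0.2,"ty": -3.07,"tz": 0.85,"wx": 0,"wy": 0,"wz": -5.1},
  {"tx": 0.47,"ty": -3.05,"tz": 0.85,"wx": 0,"wy": 0,"wz": -5.1},
  {"tx": 0.74,"ty": -2.99,"tz": 0.85,"wx": 0,"wy": 0,"wz": -5.1},
  {"tx": 1.0,"ty": -2.91,"tz": 0.85,"wx": 0,"wy": 0,"wz": -5},
])

```text
t: 1.03
tcp_pos: [0.3721, -0.3839, 0.1362]
ee_rot: [-0.0, 0.969, -0.246, -0.0]
contact_force: [0.4, 0.5, 0.3]
finger_gap: 0.0917
```

Call:
send_rows([
  {"tx": 1.25,"ty": -2.81,"tz": 0.85,"wx": 0,"wy": 0,"wz": -5},
  {"tx": 1.5,"ty": -2.69,"tz": 0.85,"wx": 0,"wy": 0,"wz": -5},
  {"tx": 1.3,"ty": -1.91,"tz": 0.63,"wx": 0,"wy": 0,"wz": -3.8},
  {"tx": 0.76,"ty": -0.97,"tz": 0.34,"wx": 0,"wy": 0,"wz": -2},
  {"tx": 0,"ty": 0,"tz": 0,"wx": 0,"wy": 0,"wz": 0},
])

```text
t: 1.45
tcp_pos: [0.4491, -0.3249, 0.109]
ee_rot: [-0.001, 0.994, -0.111, -0.001]
contact_force: [-0.3, -1.0, -0.3]
finger_gap: 0.0919
```

```bash
python3 - <<'E'
from h import *
rep(); p=manip.camera_params('wrist'); P,r,o=cur()
im,d=manip.get_image('wrist'); cv2.imwrite('pics/w1.png',im); np.save('pics/w1.npy',d); import pickle; pickle.dump(p,open('pics/w1.pkl','wb'))
print('predicted handle mid/ends',proj(p,[[.4483,-.327,.016],[.432,-.400,.016],[.4904,-.1436,.016]]))
E
```

```text
t 1.45 tcp [ 0.4491 -0.3249  0.109 ] x [ 0.975 -0.22  -0.001] z [-0.001  0.002 -1.   ] F [-0.33 -1.01 -0.29] gap 0.0919 q [-8.450e-01  2.120e-01  1.754e+00  1.000e-03  1.177e+00 -6.230e-01]
predicted handle mid/ends [[283.6556858  214.19624316]
 [283.80779338 296.25344795]
 [284.86064449 -60.33473544]]
```

View pics/w1.png

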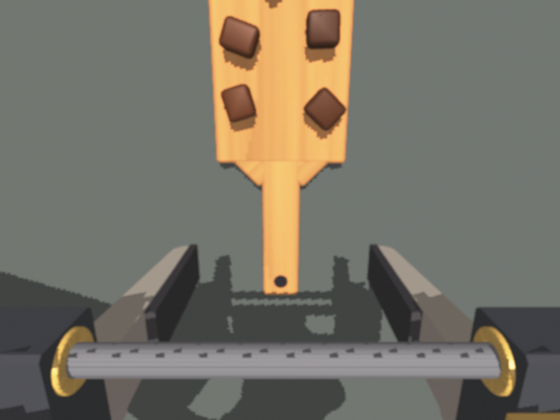

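The wrist view shows the handle centred at u≈281 and its end at v≈293. That is within 2 mm of the prediction, so I'll descend and grip.

Call:
send_rows([
  {"tx": -0.1,"ty": 0,"tz": 2.2,"wx": 0,"wy": 0,"wz": 0},
  {"tx": 0,"ty": 0,"tz": 3,"wx": 0,"wy": 0,"wz": 0},
  {"tx": 0,"ty": 0,"tz": 3,"wx": 0,"wy": 0,"wz": 0},
  {"tx": 0,"ty": 0,"tz": 1.6,"wx": 0,"wy": 0,"wz": 0},
  {"tx": 0,"ty": 0,"tz": 0.6,"wx": 0,"wy": 0,"wz": 0},
])

```text
t: 1.92
tcp_pos: [0.4445, -0.3267, 0.0035]
ee_rot: [-0.001, 0.993, -0.114, -0.002]
contact_force: [-0.2, -0.1, -0.6]
finger_gap: 0.0919
```

Call:
send_rows([
  {"tx": 0,"ty": 0,"tz": 0.1,"wx": 0,"wy": 0,"wz": 0},
  {"tx": 0,"ty": 0,"tz": 0,"wx": 0,"wy": 0,"wz": 0},
])

```text
t: 2.08
tcp_pos: [0.4471, -0.3285, 0.0061]
ee_rot: [0.001, 0.994, -0.114, 0.0]
contact_force: [-0.7, 0.2, 0.8]
finger_gap: 0.0919
```

Call:
send_rows([
  {"tx": 0,"ty": 0,"tz": 0,"wx": 0,"wy": 0,"wz": 0},
  {"tx": 0,"ty": 0,"tz": 0,"wx": 0,"wy": 0,"wz": 0},
])

```text
t: 2.25
tcp_pos: [0.448, -0.3286, 0.0069]
ee_rot: [0.001, 0.994, -0.113, 0.001]
contact_force: [-0.4, -0.1, -0.2]
finger_gap: 0.0918
```

```bash
python3 - <<'E'
from h import *
for i in range(3): rep()
E
```

```text
t 2.25 tcp [ 0.448  -0.3286  0.0069] x [ 0.974 -0.225  0.003] z [ 0.002 -0.003 -1.   ] F [-0.44 -0.07 -0.21] gap 0.0918 q [-0.85   0.364  1.799 -0.     0.975 -0.623]
t 2.25 tcp [ 0.448  -0.3286  0.0069] x [ 0.974 -0.225  0.003] z [ 0.002 -0.003 -1.   ] F [-0.44 -0.07 -0.21] gap 0.0918 q [-0.85   0.364  1.799 -0.     0.975 -0.623]
t 2.25 tcp [ 0.448  -0.3286  0.0069] x [ 0.974 -0.225  0.003] z [ 0.002 -0.003 -1.   ] F [-0.44 -0.07 -0.21] gap 0.0918 q [-0.85   0.364  1.799 -0.     0.975 -0.623]
```

Call:
send_rows([
  {"tx": 0,"ty": -0.3,"tz": 0.35,"wx": 0,"wy": 0,"wz": 0},
  {"tx": 0,"ty": 0,"tz": 0,"wx": 0,"wy": 0,"wz": 0},
])

```text
t: 2.42
tcp_pos: [0.448, -0.324, 0.0018]
ee_rot: [0.0, 0.994, -0.113, 0.0]
contact_force: [-0.8, 0.0, 0.1]
finger_gap: 0.092
```

Call:
send_rows([
  {"tx": 0,"ty": 0,"tz": 0,"wx": 0,"wy": 0,"wz": 0},
  {"tx": 0,"ty": 0,"tz": 0,"wx": 0,"wy": 0,"wz": 0},
  {"tx": 0,"ty": 0,"tz": 0,"wx": 0,"wy": 0,"wz": 0},
  {"tx": 0,"ty": 0,"tz": 0,"wx": 0,"wy": 0,"wz": 0},
  {"tx": 0,"ty": 0,"tz": 0,"wx": 0,"wy": 0,"wz": 0},
], gripper=0, grip_force=60)

```text
t: 2.83
tcp_pos: [0.4478, -0.3244, 0.0016]
ee_rot: [0.0, 0.994, -0.113, 0.0]
contact_force: [0.1, 0.6, 0.6]
finger_gap: 0.0606
```

Call:
send_rows([
  {"tx": 0,"ty": 0,"tz": 0,"wx": 0,"wy": 0,"wz": 0},
  {"tx": 0,"ty": 0,"tz": 0,"wx": 0,"wy": 0,"wz": 0},
  {"tx": 0,"ty": 0,"tz": 0,"wx": 0,"wy": 0,"wz": 0},
])

```text
t: 3.08
tcp_pos: [0.4478, -0.3244, 0.0016]
ee_rot: [-0.0, 0.994, -0.113, -0.0]
contact_force: [0.3, 0.7, 0.0]
finger_gap: 0.0403
```

```bash
python3 - <<'E'
from h import *
rep()
E
```

```text
t 3.08 tcp [ 0.4478 -0.3244  0.0016] x [ 0.974 -0.225 -0.   ] z [-0.  0. -1.] F [0.25 0.69 0.01] gap 0.0403 q [-0.845  0.37   1.804  0.     0.967 -0.619]
```

Call:
send_rows([
  {"tx": 0,"ty": 0,"tz": 0,"wx": 0,"wy": 0,"wz": 0},
  {"tx": 0,"ty": 0,"tz": 0,"wx": 0,"wy": 0,"wz": 0},
  {"tx": 0,"ty": 0,"tz": 0,"wx": 0,"wy": 0,"wz": 0},
  {"tx": 0,"ty": 0,"tz": 0,"wx": 0,"wy": 0,"wz": 0},
])

```text
t: 3.42
tcp_pos: [0.4477, -0.3243, 0.0016]
ee_rot: [-0.0, 0.994, -0.113, -0.0]
contact_force: [-0.9, -0.2, -0.6]
finger_gap: 0.0294
```

```bash
python3 - <<'E'
from h import *
rep()
p,r,o=cur()
rows(p,r,p+[0,0,.05],r,5)
E
```

```text
t 3.42 tcp [ 0.4477 -0.3243  0.0016] x [ 0.974 -0.224 -0.   ] z [-0.  0. -1.] F [-0.92 -0.17 -0.59] gap 0.0294 q [-0.845  0.37   1.804 -0.     0.967 -0.619]
0 t [-0.0, 0.0, -0.53] w [0.0, 0.0, 0.0] 
1 t [-0.0, 0.0, -1.32] w [0.0, 0.0, 0.0] 
2 t [-0.0, 0.0, -1.32] w [0.0, 0.0, 0.0] 
3 t [-0.0, 0.0, -1.32] w [0.0, 0.0, 0.0] 
4 t [-0.0, 0.0, -0.53] w [0.0, 0.0, 0.0] |
```

The grip is firm at a gap of 29.4 mm, as expected for a 30 mm handle. I'll lift gently.

Call:
send_rows([
  {"tx": 0,"ty": 0,"tz": -0.3,"wx": 0,"wy": 0,"wz": 0},
  {"tx": 0,"ty": 0,"tz": -0.9,"wx": 0,"wy": 0,"wz": 0},
  {"tx": 0,"ty": 0,"tz": -1.3,"wx": 0,"wy": 0,"wz": 0},
  {"tx": 0,"ty": 0,"tz": -1.3,"wx": 0,"wy": 0,"wz": 0},
  {"tx": 0,"ty": 0,"tz": -0.6,"wx": 0,"wy": 0,"wz": 0},
])

```text
t: 3.83
tcp_pos: [0.449, -0.3256, 0.0486]
ee_rot: [0.001, 0.994, -0.113, 0.002]
contact_force: [0.2, -0.8, -3.1]
finger_gap: 0.0294
```

```bash
python3 - <<'E'
from h import *
rep()
im,d=manip.get_image('side'); crop(im,180,200,160,180,4,'pics/s2.png'); 
pd=manip.camera_params('side'); X=cloud(pd,d); p,r,o=cur()
# board orange mask
m=(im[...,2].astype(int)>im[...,0]+60)&(im[...,2]>120); v,u=np.where(m); 
P=X[m]; P=P[(abs(P[:,0]-.47)<.12)&(P[:,1]<-.08)&(P[:,1]>-.42)&(P[:,2]>.02)]
c,_,_,_=np.linalg.lstsq(np.c_[P[:,:2],np.ones(len(P))],P[:,2],rcond=None); print(len(P),c, 'grad along nose', c[:2]@[.223,.975], 'across',c[:2]@[-.975,.223])
E
```

```text
t 3.83 tcp [ 0.449  -0.3256  0.0486] x [ 0.974 -0.225  0.003] z [ 0.003 -0.003 -1.   ] F [ 0.18 -0.82 -3.12] gap 0.0294 q [-0.845  0.293  1.791  0.     1.053 -0.619]
2141 [-2.42888339 -0.2659531   1.29777266] grad along nose -0.8009452710947313 across 2.308853759420758
```

View pics/s2.png

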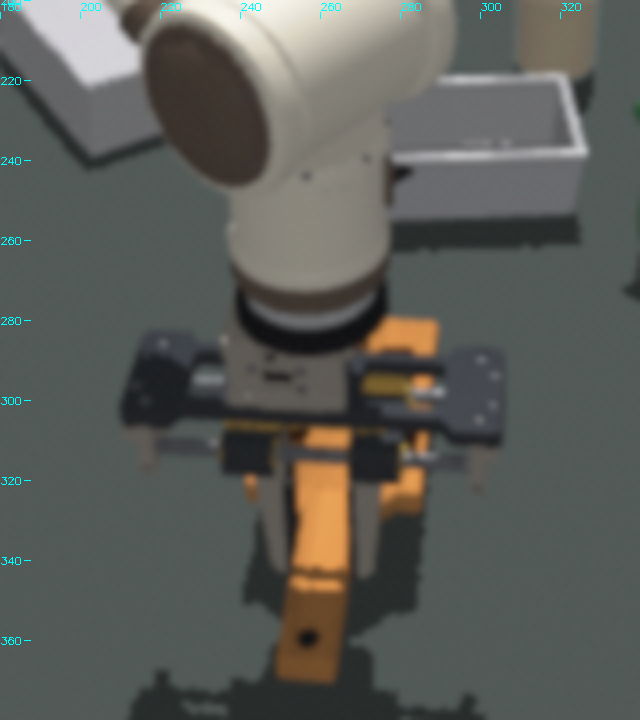

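The hand blocks the side view of the blade (orange shows at 245–290, 280–330). I'll check for droop with the wrist camera.

```bash
cat >> h.py <<'E'
def blade(name):
    p=manip.camera_params('wrist'); P0,r,o=cur(); im,d=manip.get_image('wrist'); cv2.imwrite(f'pics/{name}.png',im)
    X=cloud(p,d); hsv=cv2.cvtColor(im,cv2.COLOR_BGR2HSV); m=(hsv[...,1]>110)&(hsv[...,2]>150)&(d>.1); m[300:]=0; m=cv2.erode(m.astype(np.uint8),np.ones((5,5)))>0
    P=r.inv().apply(X[m]-P0)   # tool frame
    k=np.ones(len(P),bool)
    for _ in range(5):
        c=np.linalg.lstsq(np.c_[P[k][:,:2],np.ones(k.sum())],P[k][:,2],rcond=None)[0]; e=P[:,2]-np.c_[P[:,:2],np.ones(len(P))]@c; k=abs(e)<.004
    print('blade tool-frame: dz/dx %.4f dz/dy %.4f z0 %.4f'%tuple(c),'n',k.sum(),len(P),'pitch deg (droop +)',np.degrees(np.arctan(-c[1])))
    return c
E
python3 - <<'E'
from h import *
blade('w2')
E
```

```text
blade tool-frame: dz/dx -0.0006 dz/dy -0.0071 z0 -0.0159 n 34657 34657 pitch deg (droop +) 0.4096136456379043
```

View pics/w2.png

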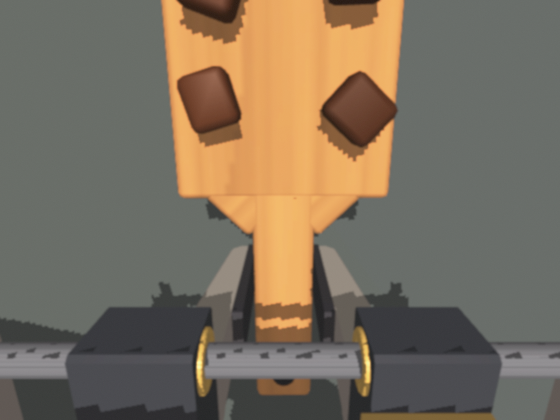

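```bash
cat >> h.py <<'E'
NOSE=np.array([0,-.190,-.0159])
PAN=np.array([.5795,.0755]); PY=84.6
def pour_pose(th,yoff,z,nose=NOSE,xoff=0.):
    a=np.radians(PY); t=np.radians(th); b=np.array([np.cos(a)*np.cos(t),np.sin(a)*np.cos(t),-np.sin(t)]); by=np.array([-np.sin(a),np.cos(a),0])
    x=-by;y=-b; Rt=R.from_matrix(np.c_[x,y,np.cross(x,y)])
    N=np.r_[PAN+yoff*np.array([np.cos(a),np.sin(a)])-xoff*by[:2],z]
    return N-Rt.apply(nose),Rt
E
python3 - <<'E'
from h import *
import pickle
p,r,o=cur(); rep()
pc=manip.camera_params('wrist')
q=onz(pc,283,195,p[2]+.0159); print('blade back edge in tool',r.inv().apply(q-p))
P,Rt=pour_pose(0,-.015,.11); print(P)
rows(p,r,P,Rt,17)
E
```

```text
t 3.93 tcp [ 0.4491 -0.3258  0.0481] x [ 0.974 -0.225  0.004] z [ 0.003 -0.004 -1.   ] F [ 0.55  0.31 -3.57] gap 0.0293 q [-0.845  0.294  1.791 -0.     1.052 -0.619]
blade back edge in tool [-0.00069384 -0.04130677 -0.01601537]
[ 0.5602078 -0.1285902  0.0941   ]
0 t [0.17, -0.57, -0.12] w [0.0, -0.01, -0.2] 
1 t [0.32, -1.06, -0.23] w [0.01, -0.01, -0.37] 
2 t [0.43, -1.41, -0.3] w [0.01, -0.01, -0.5] 
3 t [0.45, -1.41, -0.3] w [0.01, -0.01, -0.5] 
4 t [0.46, -1.41, -0.3] w [0.01, -0.01, -0.5] |
5 t [0.47, -1.4, -0.3] w [0.01, -0.01, -0.5] 
6 t [0.48, -1.4, -0.3] w [0.01, -0.01, -0.5] 
7 t [0.49, -1.39, -0.3] w [0.01, -0.01, -0.5] 
8 t [0.51, -1.39, -0.3] w [0.01, -0.01, -0.5] 
9 t [0.52, -1.39, -0.3] w [0.01, -0.01, -0.5] |
10 t [0.53, -1.38, -0.3] w [0.01, -0.01, -0.5] 
11 t [0.54, -1.38, -0.3] w [0.01, -0.01, -0.5] 
12 t [0.55, -1.37, -0.3] w [0.01, -0.01, -0.5] 
13 t [0.57, -1.37, -0.3] w [0.01, -0.01, -0.5] 
14 t [0.58, -1.36, -0.3] w [0.01, -0.01, -0.5] |
15 t [0.44, -1.02, -0.23] w [0.01, -0.01, -0.37] 
16 t [0.24, -0.54, -0.12] w [0.0, -0.01, -0.2]
```

Call:
send_rows([
  {"tx": 0.15,"ty": -0.55,"tz": -0.2,"wx": 0,"wy": 0,"wz": -0.2},
  {"tx": 0.3,"ty": -1.05,"tz": -0.4,"wx": 0,"wy": 0,"wz": -0.4},
  {"tx": 0.45,"ty": -1.4,"tz": -0.5,"wx": 0,"wy": 0,"wz": -0.5},
  {"tx": 0.45,"ty": -1.4,"tz": -0.5,"wx": 0,"wy": 0,"wz": -0.5},
  {"tx": 0.45,"ty": -1.4,"tz": -0.5,"wx": 0,"wy": 0,"wz": -0.5},
])

```text
t: 4.35
tcp_pos: [0.4777, -0.2696, 0.0663]
ee_rot: [-0.001, 0.996, -0.094, -0.001]
contact_force: [-0.5, -1.0, -4.1]
finger_gap: 0.0296
```

Call:
send_rows([
  {"tx": 0.5,"ty": -1.4,"tz": -0.5,"wx": 0,"wy": 0,"wz": -0.5},
  {"tx": 0.5,"ty": -1.4,"tz": -0.5,"wx": 0,"wy": 0,"wz": -0.5},
  {"tx": 0.5,"ty": -1.4,"tz": -0.5,"wx": 0,"wy": 0,"wz": -0.5},
  {"tx": 0.5,"ty": -1.4,"tz": -0.4,"wx": 0,"wy": 0,"wz": -0.5},
  {"tx": 0.5,"ty": -1.4,"tz": -0.3,"wx": 0,"wy": 0,"wz": -0.5},
])

```text
t: 4.77
tcp_pos: [0.5145, -0.2049, 0.0885]
ee_rot: [-0.0, 0.997, -0.072, -0.0]
contact_force: [0.1, 0.2, -2.8]
finger_gap: 0.0293
```

Call:
send_rows([
  {"tx": 0.55,"ty": -1.4,"tz": -0.2,"wx": 0,"wy": 0,"wz": -0.5},
  {"tx": 0.55,"ty": -1.4,"tz": -0.1,"wx": 0,"wy": 0,"wz": -0.5},
  {"tx": 0.55,"ty": -1.3,"tz": 0,"wx": 0,"wy": 0,"wz": -0.5},
  {"tx": 0.5,"ty": -1.0,"tz": 0,"wx": 0,"wy": 0,"wz": -0.4},
  {"tx": 0.3,"ty": -0.5,"tz": 0,"wx": 0,"wy": 0,"wz": -0.3},
])

```text
t: 5.18
tcp_pos: [0.5461, -0.1524, 0.0911]
ee_rot: [-0.0, 0.999, -0.053, -0.001]
contact_force: [-1.2, 0.3, -3.0]
finger_gap: 0.0293
```

```bash
python3 - <<'E'
from h import *
rep(); c=blade('w3'); 
im,d=manip.get_image('scene'); crop(im,180,180,180,140,4,'pics/sc4.png')
p,r,o=cur()
P,Rt=pour_pose(20,-.015,.085); print(P)
rows(p,r,P,Rt,15)
E
```

```text
t 5.18 tcp [ 0.5461 -0.1524  0.0911] x [ 0.994 -0.106 -0.001] z [-0.001  0.001 -1.   ] F [-1.16  0.25 -3.02] gap 0.0293 q [-0.485  0.265  1.73   0.     1.148 -0.38 ]
blade tool-frame: dz/dx -0.0006 dz/dy -0.0090 z0 -0.0159 n 34128 34128 pitch deg (droop +) 0.5136258096442888
[ 0.56077435 -0.12259664  0.13504271]
0 t [0.03, -0.1, -0.13] w [-0.6, 0.0, -0.02] 
1 t [0.06, -0.18, -0.25] w [-1.13, 0.01, -0.04] 
2 t [0.09, -0.23, -0.34] w [-1.51, 0.01, -0.05] 
3 t [0.09, -0.22, -0.34] w [-1.51, 0.01, -0.05] 
4 t [0.09, -0.21, -0.35] w [-1.51, 0.01, -0.05] |
5 t [0.09, -0.2, -0.35] w [-1.51, 0.01, -0.05] 
6 t [0.09, -0.19, -0.36] w [-1.51, 0.01, -0.05] 
7 t [0.09, -0.19, -0.36] w [-1.51, 0.01, -0.05] 
8 t [0.09, -0.18, -0.37] w [-1.51, 0.01, -0.05] 
9 t [0.09, -0.17, -0.37] w [-1.51, 0.01, -0.05] |
10 t [0.09, -0.16, -0.38] w [-1.51, 0.01, -0.05] 
11 t [0.09, -0.15, -0.38] w [-1.51, 0.01, -0.05] 
12 t [0.09, -0.14, -0.38] w [-1.51, 0.01, -0.05] 
13 t [0.07, -0.09, -0.29] w [-1.13, 0.01, -0.04] 
14 t [0.04, -0.05, -0.16] w [-0.6, 0.0, -0.02] |
```

View pics/w3.png

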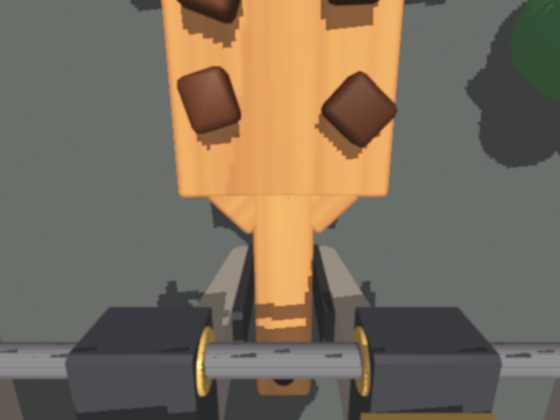

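View pics/sc4.png

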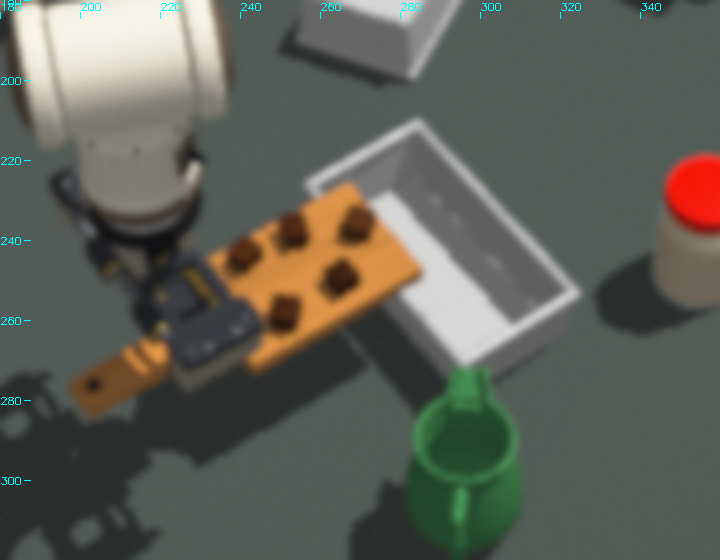

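All five chunks still sit on the blade, and its nose is over the near side of the pan. I'll tilt to 20° while completing the shift.

Call:
send_rows([
  {"tx": 0.05,"ty": -0.1,"tz": -0.13,"wx": -0.6,"wy": 0,"wz": 0},
  {"tx": 0.1,"ty": -0.2,"tz": -0.25,"wx": -1.1,"wy": 0,"wz": 0},
  {"tx": 0.1,"ty": -0.22,"tz": -0.34,"wx": -1.5,"wy": 0,"wz": -0.1},
  {"tx": 0.1,"ty": -0.22,"tz": -0.34,"wx": -1.5,"wy": 0,"wz": -0.1},
  {"tx": 0.1,"ty": -0.21,"tz": -0.35,"wx": -1.5,"wy": 0,"wz": -0.1},
])

```text
t: 5.7
tcp_pos: [0.5514, -0.1453, 0.1057]
ee_rot: [0.055, 0.997, -0.052, -0.003]
contact_force: [0.1, -1.2, -2.4]
finger_gap: 0.0291
```

Call:
send_rows([
  {"tx": 0.1,"ty": -0.2,"tz": -0.35,"wx": -1.5,"wy": 0,"wz": -0.1},
  {"tx": 0.1,"ty": -0.19,"tz": -0.36,"wx": -1.5,"wy": 0,"wz": -0.1},
  {"tx": 0.1,"ty": -0.19,"tz": -0.36,"wx": -1.5,"wy": 0,"wz": 0},
  {"tx": 0.1,"ty": -0.18,"tz": -0.37,"wx": -1.5,"wy": 0,"wz": -0.1},
  {"tx": 0.1,"ty": -0.17,"tz": -0.37,"wx": -1.5,"wy": 0,"wz": 0},
])

```text
t: 6.12
tcp_pos: [0.5576, -0.1336, 0.1222]
ee_rot: [0.12, 0.992, -0.049, -0.006]
contact_force: [-1.0, 0.3, -2.5]
finger_gap: 0.0296
```

Call:
send_rows([
  {"tx": 0.1,"ty": -0.16,"tz": -0.38,"wx": -1.5,"wy": 0,"wz": 0},
  {"tx": 0.1,"ty": -0.15,"tz": -0.38,"wx": -1.5,"wy": 0,"wz": 0},
  {"tx": 0.1,"ty": -0.14,"tz": -0.38,"wx": -1.5,"wy": 0,"wz": 0},
  {"tx": 0.05,"ty": -0.1,"tz": -0.3,"wx": -1.1,"wy": 0,"wz": 0},
  {"tx": 0.05,"ty": -0.05,"tz": -0.16,"wx": -0.6,"wy": 0,"wz": 0},
])

```text
t: 6.53
tcp_pos: [0.5627, -0.1232, 0.1357]
ee_rot: [0.173, 0.984, -0.048, -0.009]
contact_force: [-0.1, 1.0, -3.3]
finger_gap: 0.0294
```

```bash
cat >> h.py <<'E'
def nose():
    p,r,o=cur(); N=p+r.apply(NOSE); a=np.radians(PY); e=np.array([np.cos(a),np.sin(a)]); f=np.array([np.sin(a),-np.cos(a)])
    b=-r.as_matrix()[:,1]; print('nose pan-x %.4f pan-y %.4f z %.4f tilt %.2f roll %.2f'%((N[:2]-PAN)@f,(N[:2]-PAN)@e,N[2],np.degrees(np.arcsin(-b[2])),np.degrees(np.arcsin(r.as_matrix()[2,0]))))
E
python3 - <<'E'
from h import *
rep(); nose(); c=blade('w4'); 
im,d=manip.get_image('scene'); crop(im,180,180,180,140,4,'pics/sc5.png')
p,r,o=cur()
P,Rt=pour_pose(32,-.015,.07); print(P)
rows(p,r,P,Rt,10)
E
```

```text
t 6.53 tcp [ 0.5627 -0.1232  0.1357] x [ 0.995 -0.097 -0.001] z [-0.034 -0.34  -0.94 ] F [-0.14  1.01 -3.32] gap 0.0294 q [-0.235  0.249  1.694 -0.375  1.176  0.005]
nose pan-x 0.0026 pan-y -0.0154 z 0.0858 tilt 19.96 roll -0.05
blade tool-frame: dz/dx -0.0006 dz/dy -0.0083 z0 -0.0160 n 35220 35939 pitch deg (droop +) 0.47283444819267
[ 0.56213185 -0.10823579  0.1572007 ]
0 t [-0.01, -0.03, -0.12] w [-0.58, 0.01, -0.01] 
1 t [-0.02, -0.06, -0.23] w [-1.09, 0.01, -0.01] 
2 t [-0.03, -0.07, -0.31] w [-1.46, 0.02, -0.02] 
3 t [-0.02, -0.06, -0.31] w [-1.46, 0.02, -0.02] 
4 t [-0.02, -0.05, -0.31] w [-1.46, 0.02, -0.02] |
5 t [-0.02, -0.05, -0.31] w [-1.46, 0.02, -0.02] 
6 t [-0.02, -0.04, -0.31] w [-1.46, 0.02, -0.02] 
7 t [-0.02, -0.03, -0.32] w [-1.46, 0.02, -0.02] 
8 t [-0.02, -0.02, -0.24] w [-1.09, 0.01, -0.01] 
9 t [-0.01, -0.01, -0.13] w [-0.58, 0.01, -0.01] |
```

View pics/sc5.png

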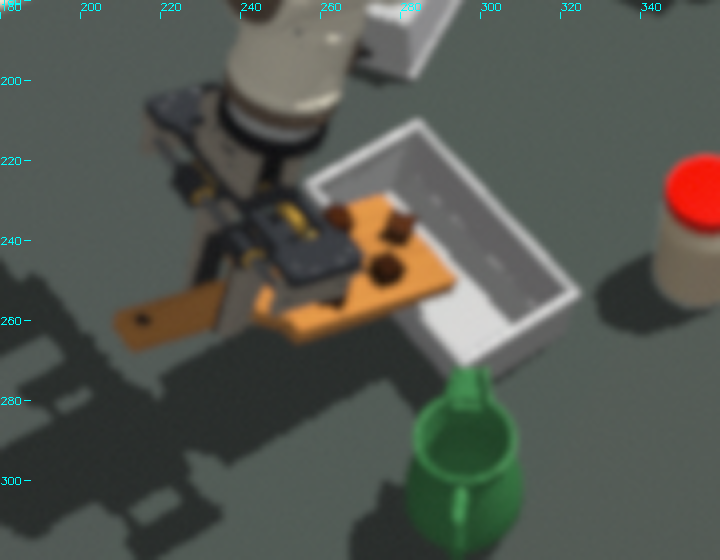

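Call:
send_rows([
  {"tx": 0,"ty": -0.03,"tz": -0.12,"wx": -0.6,"wy": 0,"wz": 0},
  {"tx": 0,"ty": -0.06,"tz": -0.23,"wx": -1.1,"wy": 0,"wz": 0},
  {"tx": 0,"ty": -0.07,"tz": -0.31,"wx": -1.45,"wy": 0,"wz": 0},
  {"tx": 0,"ty": -0.06,"tz": -0.31,"wx": -1.45,"wy": 0,"wz": 0},
  {"tx": 0,"ty": -0.05,"tz": -0.31,"wx": -1.45,"wy": 0,"wz": 0},
])

```text
t: 7.05
tcp_pos: [0.5633, -0.1164, 0.1464]
ee_rot: [0.225, 0.973, -0.048, -0.012]
contact_force: [-0.2, -0.3, -3.4]
finger_gap: 0.029
```

Call:
send_rows([
  {"tx": 0,"ty": -0.05,"tz": -0.31,"wx": -1.45,"wy": 0,"wz": 0},
  {"tx": 0,"ty": -0.04,"tz": -0.31,"wx": -1.45,"wy": 0,"wz": 0},
  {"tx": 0,"ty": -0.03,"tz": -0.32,"wx": -1.45,"wy": 0,"wz": 0},
  {"tx": 0,"ty": -0.02,"tz": -0.24,"wx": -1.1,"wy": 0,"wz": 0},
  {"tx": 0,"ty": 0,"tz": -0.13,"wx": -0.6,"wy": 0,"wz": 0},
])

```text
t: 7.47
tcp_pos: [0.5642, -0.1085, 0.1571]
ee_rot: [0.276, 0.96, -0.047, -0.014]
contact_force: [-0.5, -0.0, -3.4]
finger_gap: 0.0289
```

```bash
python3 - <<'E'
from h import *
rep(); nose(); c=blade('w5'); 
im,d=manip.get_image('scene'); crop(im,180,180,180,140,4,'pics/sc6.png')
p,r,o=cur()
P,Rt=pour_pose(45,-.015,.064); print(P)
rows(p,r,P,Rt,10)
E
```

```text
t 7.47 tcp [ 0.5642 -0.1085  0.1571] x [ 0.995 -0.097 -0.001] z [-0.053 -0.528 -0.847] F [-0.47 -0.04 -3.39] gap 0.0289 q [-0.101  0.284  1.669 -0.594  1.248  0.207]
nose pan-x 0.0024 pan-y -0.0151 z 0.0697 tilt 32.06 roll -0.07
blade tool-frame: dz/dx -0.0006 dz/dy -0.0080 z0 -0.0159 n 27602 28775 pitch deg (droop +) 0.45794217393310005
[ 0.56438684 -0.08438057  0.18710729]
0 t [-0.01, -0.02, -0.18] w [-0.63, 0.01, -0.0] 
1 t [-0.02, -0.04, -0.35] w [-1.17, 0.01, -0.01] 
2 t [-0.03, -0.04, -0.46] w [-1.57, 0.02, -0.01] 
3 t [-0.03, -0.03, -0.46] w [-1.57, 0.02, -0.01] 
4 t [-0.03, -0.01, -0.46] w [-1.57, 0.02, -0.01] |
5 t [-0.03, -0.0, -0.46] w [-1.57, 0.02, -0.01] 
6 t [-0.03, 0.01, -0.46] w [-1.57, 0.02, -0.01] 
7 t [-0.03, 0.02, -0.46] w [-1.57, 0.02, -0.01] 
8 t [-0.02, 0.03, -0.35] w [-1.17, 0.01, -0.01] 
9 t [-0.01, 0.02, -0.18] w [-0.63, 0.01, -0.0] |
```

View pics/sc6.png

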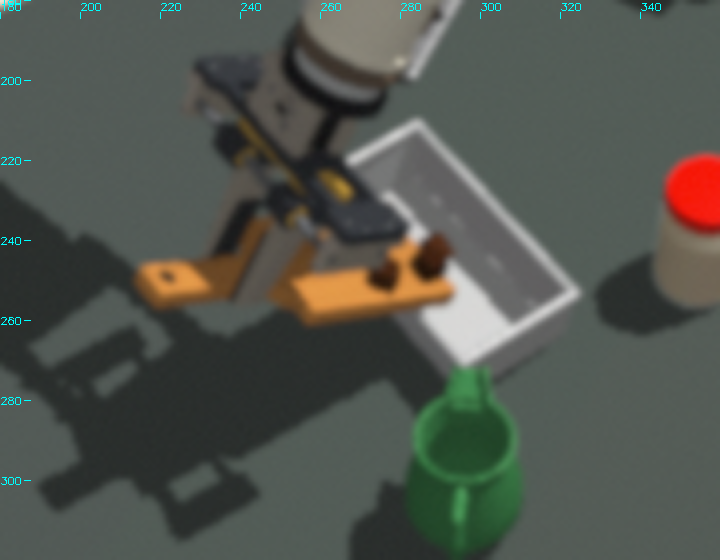

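View pics/w5.png

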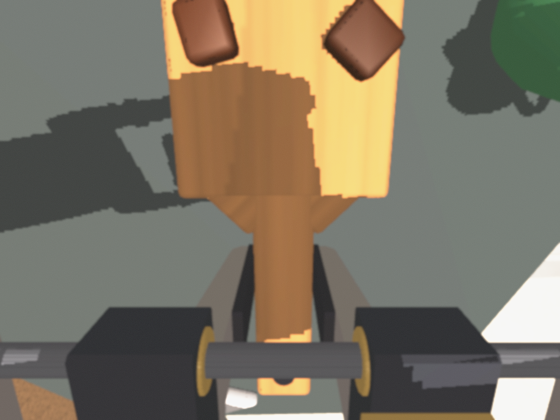

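The chunks have begun to slide: in the wrist view the rear pair moved from v≈100 to v≈35. I'll hold briefly, then tilt further slowly.

Call:
send_rows([
  {"tx": 0,"ty": 0,"tz": 0,"wx": 0,"wy": 0,"wz": 0},
  {"tx": 0,"ty": 0,"tz": 0,"wx": 0,"wy": 0,"wz": 0},
  {"tx": 0,"ty": 0,"tz": 0,"wx": 0,"wy": 0,"wz": 0},
])

```text
t: 7.82
tcp_pos: [0.5642, -0.1092, 0.1572]
ee_rot: [0.275, 0.96, -0.047, -0.014]
contact_force: [0.0, -0.5, -1.9]
finger_gap: 0.0292
```

```bash
python3 - <<'E'
from h import *
rep()
im,d=manip.get_image('scene'); crop(im,220,190,120,100,5,'pics/sc7.png')
im,d=manip.get_image('wrist'); cv2.imwrite('pics/w6.png',im[:220])
E
```

```text
t 7.82 tcp [ 0.5642 -0.1092  0.1572] x [ 0.995 -0.098 -0.001] z [-0.053 -0.527 -0.848] F [ 0.02 -0.51 -1.87] gap 0.0292 q [-0.103  0.284  1.669 -0.593  1.247  0.206]
```

View pics/sc7.png

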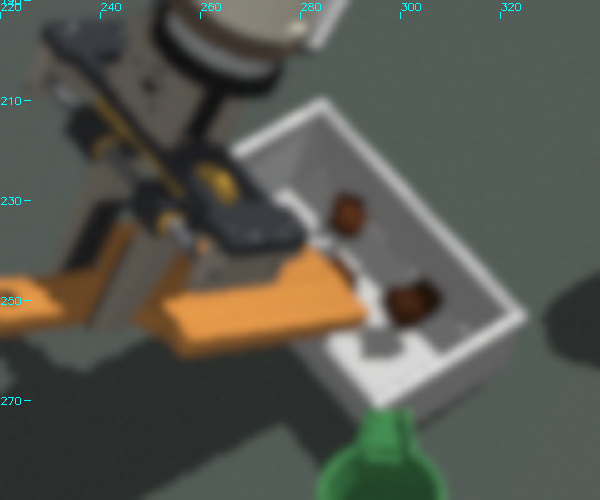

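View pics/w6.png

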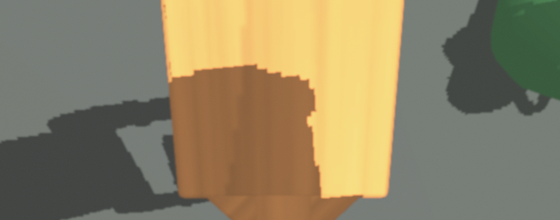

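Nearly everything has slid off. I can see chunks at about (288,232) and (302,250), and force and blade look empty. I'll hold and count.

Call:
send_rows([
  {"tx": 0,"ty": 0,"tz": 0,"wx": 0,"wy": 0,"wz": 0},
  {"tx": 0,"ty": 0,"tz": 0,"wx": 0,"wy": 0,"wz": 0},
  {"tx": 0,"ty": 0,"tz": 0,"wx": 0,"wy": 0,"wz": 0},
])

```text
t: 8.17
tcp_pos: [0.5641, -0.109, 0.1571]
ee_rot: [0.275, 0.96, -0.047, -0.014]
contact_force: [0.2, -0.5, -2.8]
finger_gap: 0.0291
```

```bash
python3 - <<'E'
from h import *
rep(); nose()
im,d=manip.get_image('scene'); crop(im,220,190,120,100,5,'pics/sc8.png')
im,d=manip.get_image('side'); crop(im,230,190,130,90,5,'pics/si8.png')
E
```

```text
t 8.17 tcp [ 0.5641 -0.109   0.1571] x [ 0.995 -0.098 -0.001] z [-0.053 -0.527 -0.848] F [ 0.21 -0.54 -2.8 ] gap 0.0291 q [-0.102  0.284  1.669 -0.593  1.247  0.206]
nose pan-x 0.0025 pan-y -0.0155 z 0.0699 tilt 32.00 roll -0.06
```

View pics/sc8.png

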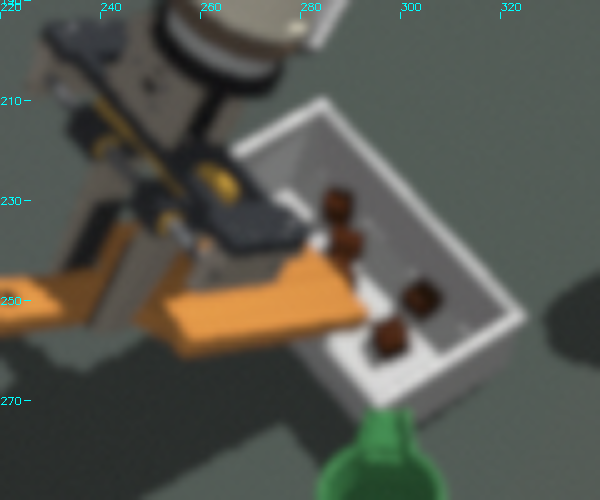

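View pics/si8.png

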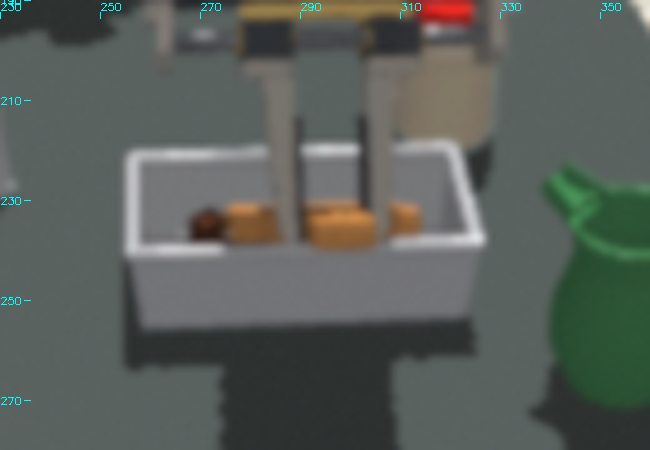

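Four chunks are plainly in the pan, and a fifth is partly hidden by the nose. I'll tilt a bit more to be sure the blade is clear.

Call:
send_rows([
  {"tx": 0,"ty": -0.04,"tz": -0.4,"wx": -1.3,"wy": 0,"wz": 0},
  {"tx": 0,"ty": -0.04,"tz": -0.5,"wx": -1.7,"wy": 0,"wz": 0},
  {"tx": 0,"ty": -0.04,"tz": -0.6,"wx": -2,"wy": 0,"wz": 0},
  {"tx": 0,"ty": -0.02,"tz": -0.6,"wx": -2,"wy": 0,"wz": 0},
  {"tx": 0,"ty": 0,"tz": -0.5,"wx": -1.7,"wy": 0,"wz": 0},
])

```text
t: 8.68
tcp_pos: [0.5659, -0.092, 0.1779]
ee_rot: [0.348, 0.936, -0.045, -0.017]
contact_force: [0.5, -0.7, -3.2]
finger_gap: 0.0293
```

Call:
send_rows([
  {"tx": 0,"ty": 0,"tz": -0.4,"wx": -1.3,"wy": 0,"wz": 0},
  {"tx": 0,"ty": 0,"tz": 0,"wx": 0,"wy": 0,"wz": 0},
  {"tx": 0,"ty": 0,"tz": 0,"wx": 0,"wy": 0,"wz": 0},
])

```text
t: 8.93
tcp_pos: [0.5661, -0.0897, 0.1804]
ee_rot: [0.358, 0.933, -0.045, -0.018]
contact_force: [1.4, 0.3, -2.7]
finger_gap: 0.0299
```

```bash
python3 - <<'E'
from h import *
rep(); nose()
im,d=manip.get_image('scene'); crop(im,220,190,120,100,5,'pics/sc9.png')
p,r,o=cur()
P,Rt=pour_pose(20,-.12,.15); print(P)
rows(p,r,P,Rt,10)
E
```

```text
t 8.93 tcp [ 0.5661 -0.0897  0.1804] x [ 0.995 -0.097 -0.001] z [-0.066 -0.666 -0.743] F [ 1.36  0.33 -2.71] gap 0.0299 q [ 0.008  0.335  1.628 -0.75   1.351  0.342]
nose pan-x 0.0024 pan-y -0.0138 z 0.0651 tilt 41.99 roll -0.08
[ 0.55089298 -0.22713065  0.20004271]
0 t [-0.01, 0.56, 0.37] w [1.06, 0.01, -0.01] 
1 t [-0.02, 1.06, 0.68] w [1.99, 0.01, -0.01] 
2 t [-0.02, 1.44, 0.86] w [2.65, 0.02, -0.01] 
3 t [-0.02, 1.48, 0.79] w [2.65, 0.02, -0.01] 
4 t [-0.02, 1.51, 0.72] w [2.65, 0.02, -0.01] |
5 t [-0.02, 1.55, 0.65] w [2.65, 0.02, -0.01] 
6 t [-0.02, 1.57, 0.58] w [2.65, 0.02, -0.01] 
7 t [-0.03, 1.6, 0.51] w [2.65, 0.02, -0.01] 
8 t [-0.02, 1.22, 0.32] w [1.99, 0.01, -0.01] 
9 t [-0.01, 0.65, 0.15] w [1.06, 0.01, -0.01] |
```

View pics/sc9.png

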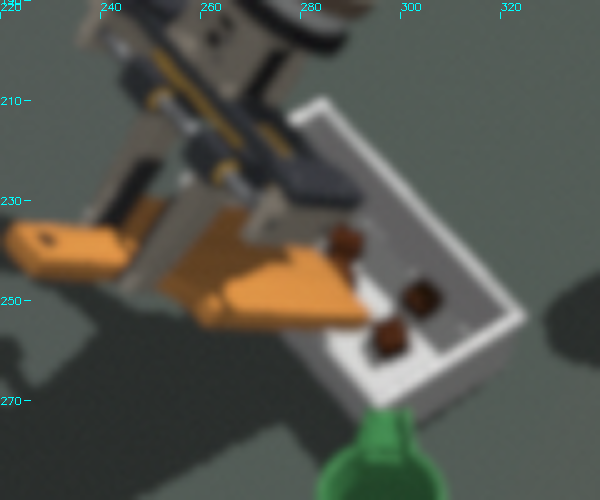

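Call:
send_rows([
  {"tx": 0,"ty": 0.7,"tz": 0,"wx": 0,"wy": 0,"wz": 0},
  {"tx": 0,"ty": 1.5,"tz": 0,"wx": 0,"wy": 0,"wz": 0},
  {"tx": 0,"ty": 2.4,"tz": 0,"wx": 0.3,"wy": 0,"wz": 0},
  {"tx": 0,"ty": 2.8,"tz": 0,"wx": 1,"wy": 0,"wz": 0},
  {"tx": 0,"ty": 2.8,"tz": 0,"wx": 2,"wy": 0,"wz": 0},
])

```text
t: 9.4
tcp_pos: [0.5579, -0.1675, 0.2491]
ee_rot: [0.331, 0.942, -0.045, -0.017]
contact_force: [0.1, -1.0, -2.4]
finger_gap: 0.0295
```

```bash
python3 - <<'E'
from h import *
rep(); nose()
p,r,o=cur()
rows(p,r,np.array([.4477,-.3243,.055]),down(-12.9),12)
E
```

```text
t 9.4 tcp [ 0.5579 -0.1675  0.2491] x [ 0.995 -0.097 -0.002] z [-0.062 -0.622 -0.781] F [ 0.13 -0.96 -2.41] gap 0.0295 q [-0.152  0.197  1.626 -0.695  1.343  0.116]
nose pan-x 0.0016 pan-y -0.0857 z 0.1428 tilt 38.67 roll -0.13
0 t [-0.37, 0.03, 0.99] w [1.5, -0.09, 0.28] 
1 t [-0.68, 0.12, 1.86] w [2.81, -0.17, 0.52] 
2 t [-0.9, 0.28, 2.47] w [3.75, -0.23, 0.69] 
3 t [-0.89, 0.46, 2.45] w [3.75, -0.23, 0.69] 
4 t [-0.87, 0.63, 2.42] w [3.75, -0.23, 0.69] |
5 t [-0.85, 0.79, 2.38] w [3.75, -0.23, 0.69] 
6 t [-0.83, 0.96, 2.33] w [3.75, -0.23, 0.69] 
7 t [-0.81, 1.12, 2.26] w [3.75, -0.23, 0.69] 
8 t [-0.79, 1.27, 2.19] w [3.75, -0.23, 0.69] 
9 t [-0.76, 1.42, 2.1] w [3.75, -0.23, 0.69] |
10 t [-0.55, 1.17, 1.5] w [2.81, -0.17, 0.52] 
11 t [-0.29, 0.67, 0.77] w [1.5, -0.09, 0.28]
```

Call:
send_rows([
  {"tx": -0.37,"ty": 0.03,"tz": 1,"wx": 1.5,"wy": -0.1,"wz": 0.3},
  {"tx": -0.7,"ty": 0.12,"tz": 1.85,"wx": 2.8,"wy": -0.2,"wz": 0.5},
  {"tx": -0.9,"ty": 0.3,"tz": 2.45,"wx": 3.75,"wy": -0.2,"wz": 0.7},
  {"tx": -0.9,"ty": 0.45,"tz": 2.45,"wx": 3.75,"wy": -0.2,"wz": 0.7},
  {"tx": -0.85,"ty": 0.65,"tz": 2.4,"wx": 3.75,"wy": -0.2,"wz": 0.7},
])

```text
t: 9.82
tcp_pos: [0.513, -0.2302, 0.17]
ee_rot: [0.199, 0.977, -0.075, -0.009]
contact_force: [0.2, -1.0, -2.7]
finger_gap: 0.0294
```

Call:
send_rows([
  {"tx": -0.85,"ty": 0.8,"tz": 2.4,"wx": 3.75,"wy": -0.2,"wz": 0.7},
  {"tx": -0.8,"ty": 1,"tz": 2.3,"wx": 3.75,"wy": -0.2,"wz": 0.7},
  {"tx": -0.8,"ty": 1.1,"tz": 2.25,"wx": 3.75,"wy": -0.2,"wz": 0.7},
  {"tx": -0.8,"ty": 1.3,"tz": 2.2,"wx": 3.75,"wy": -0.2,"wz": 0.7},
  {"tx": -0.75,"ty": 1.4,"tz": 2.1,"wx": 3.7,"wy": -0.2,"wz": 0.7},
])

```text
t: 10.23
tcp_pos: [0.4598, -0.3073, 0.0761]
ee_rot: [0.038, 0.994, -0.107, 0.001]
contact_force: [1.5, 0.1, -2.3]
finger_gap: 0.0295
```

Call:
send_rows([
  {"tx": -0.55,"ty": 1.2,"tz": 1.4,"wx": 2.8,"wy": -0.2,"wz": 0.5},
  {"tx": -0.3,"ty": 0.6,"tz": 0.6,"wx": 1.4,"wy": -0.1,"wz": 0.3},
  {"tx": 0,"ty": 0,"tz": 0,"wx": 0,"wy": 0,"wz": 0},
])

```text
t: 10.48
tcp_pos: [0.4459, -0.3248, 0.0558]
ee_rot: [0.001, 0.993, -0.115, 0.001]
contact_force: [0.2, -0.2, -2.8]
finger_gap: 0.0292
```

```bash
python3 - <<'E'
from h import *
rep(); c=blade('w7'); p,r,o=cur(); print('blade normal world', r.apply(np.r_[c[0],c[1],-1]))
im,d=manip.get_image('scene'); crop(im,220,190,120,100,5,'pics/sc10.png')
p,r,o=cur()
rows(p,r,np.array([.4477,-.3243,.03]),down(-12.9),3,False)
E
```

```text
t 10.48 tcp [ 0.4459 -0.3248  0.0558] x [ 0.973 -0.229  0.001] z [ 0.001 -0.002 -1.   ] F [ 0.2  -0.22 -2.75] gap 0.0292 q [-8.480e-01  2.770e-01  1.795e+00 -1.000e-03  1.068e+00 -6.160e-01]
blade tool-frame: dz/dx -0.0005 dz/dy -0.0058 z0 -0.0159 n 46181 46181 pitch deg (droop +) 0.3297333325968233
blade normal world [-0.00114078  0.00929126  0.99997285]
0 t [-0.01, 0.03, 0.92] w [0.07, -0.08, -0.06] 
1 t [-0.01, 0.04, 0.92] w [0.07, -0.08, -0.06] 
2 t [-0.01, 0.04, 0.92] w [0.07, -0.08, -0.06]
```

View pics/sc10.png

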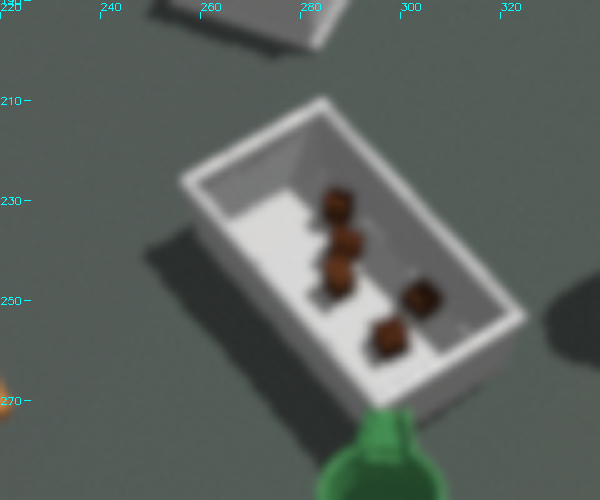

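All five chunks are in the pan. In the crop they sit at (286,231), (289,238), (286,245), (303,249) and (297,257). Now I'll lay the board down.

Call:
send_rows([
  {"tx": 0,"ty": 0,"tz": 1,"wx": 0.3,"wy": 0,"wz": 0},
  {"tx": 0,"ty": 0,"tz": 1.8,"wx": 0.2,"wy": 0,"wz": 0},
  {"tx": 0,"ty": 0,"tz": 1.4,"wx": 0,"wy": 0,"wz": 0},
  {"tx": 0,"ty": 0,"tz": 0.6,"wx": 0,"wy": 0,"wz": 0},
  {"tx": 0,"ty": 0,"tz": 0.2,"wx": 0,"wy": 0,"wz": 0},
])

```text
t: 11.0
tcp_pos: [0.4488, -0.321, 0.0062]
ee_rot: [-0.003, 0.994, -0.112, 0.002]
contact_force: [0.7, 0.5, -3.0]
finger_gap: 0.0295
```

Call:
send_rows([
  {"tx": 0,"ty": 0,"tz": 0.1,"wx": 0,"wy": 0,"wz": 0},
  {"tx": 0,"ty": 0,"tz": 0.1,"wx": 0,"wy": 0,"wz": 0},
])

```text
t: 11.17
tcp_pos: [0.4499, -0.3229, 0.0063]
ee_rot: [-0.002, 0.994, -0.113, 0.003]
contact_force: [0.0, -1.0, -1.0]
finger_gap: 0.0292
```

```bash
python3 - <<'E'
from h import *
rep(); c=blade('w8'); p,r,o=cur(); print('blade normal world', r.apply(np.r_[c[0],c[1],-1]),'tip face z',p[2]+.0159)
E
```

```text
t 11.17 tcp [ 0.4499 -0.3229  0.0063] x [ 0.975 -0.224  0.006] z [ 0.006  0.003 -1.   ] F [ 0.03 -1.   -0.99] gap 0.0292 q [-0.845  0.361  1.804  0.008  0.974 -0.624]
blade tool-frame: dz/dx -0.0005 dz/dy -0.0057 z0 -0.0159 n 45891 45891 pitch deg (droop +) 0.32556032702337817
blade normal world [-0.00573797  0.00251646  0.99999665] tip face z 0.02213059139305075
```

Call:
send_rows([
  {"tx": 0,"ty": 0,"tz": 0.3,"wx": 0,"wy": 0,"wz": 0},
  {"tx": 0,"ty": 0,"tz": 0,"wx": 0,"wy": 0,"wz": 0},
])

```text
t: 11.38
tcp_pos: [0.4493, -0.3229, 0.0027]
ee_rot: [-0.002, 0.994, -0.113, 0.003]
contact_force: [-0.9, 0.2, -2.0]
finger_gap: 0.0292
```

```bash
python3 - <<'E'
from h import *
rep()
E
```

```text
t 11.38 tcp [ 0.4493 -0.3229  0.0027] x [ 0.974 -0.224  0.005] z [ 0.006  0.004 -1.   ] F [-0.88  0.24 -2.04] gap 0.0292 q [-0.846  0.367  1.805  0.008  0.968 -0.624]
```

Call:
send_rows([
  {"tx": 0,"ty": 0,"tz": 0.1,"wx": 0,"wy": 0,"wz": 0},
  {"tx": 0,"ty": 0,"tz": 0,"wx": 0,"wy": 0,"wz": 0},
])

```text
t: 11.55
tcp_pos: [0.4493, -0.3229, 0.0018]
ee_rot: [-0.002, 0.994, -0.113, 0.003]
contact_force: [-0.1, -0.2, -1.0]
finger_gap: 0.0294
```

Call:
send_rows([
  {"tx": 0,"ty": 0,"tz": 0,"wx": 0,"wy": 0,"wz": 0},
  {"tx": 0,"ty": 0,"tz": 0,"wx": 0,"wy": 0,"wz": 0},
  {"tx": 0,"ty": 0,"tz": 0,"wx": 0,"wy": 0,"wz": 0},
  {"tx": 0,"ty": 0,"tz": 0,"wx": 0,"wy": 0,"wz": 0},
], gripper=0.7)

```text
t: 11.88
tcp_pos: [0.4493, -0.3229, 0.0017]
ee_rot: [-0.002, 0.994, -0.113, 0.003]
contact_force: [-0.6, 0.8, -0.2]
finger_gap: 0.0541
```

```bash
python3 - <<'E'
from h import *
rep()
a=np.radians(PY); e=np.array([np.cos(a),np.sin(a)])
p,r,o=cur()
# waypoint up then over pan -y rim
g=np.r_[PAN-e*.0525,.0]; print('grasp xy',g)
rows(p,r,p+[0,0,.2],r,8)
print('then'); rows(p+[0,0,.2],r,np.r_[g[:2]+[0,0],.22],down(-95.4),16)
E
```

```text
t 11.88 tcp [ 0.4493 -0.3229  0.0017] x [ 0.974 -0.225  0.005] z [ 0.006  0.004 -1.   ] F [-0.56  0.78 -0.19] gap 0.0541 q [-0.846  0.369  1.805  0.009  0.966 -0.624]
grasp xy [0.57455931 0.023233   0.        ]Traceback (most recent call last):
  File "<stdin>", line 7, in <module>
  File "h.py", line 33, in rows
    Ra,Rb=sl(a),sl(b); t=Ra.inv().apply((p1-p0)*(b-a))*100; r=np.degrees((Ra.inv()*Rb).as_rotvec())
                ~~^^^
  File "scipy/spatial/transform/_rotation.pyx", line 3816, in scipy.spatial.transform._rotation.Slerp.__call__
ValueError: Interpolation times must be within the range [0, 1], both inclusive.
```

Call:
send_rows([
  {"tx": 0,"ty": 0,"tz": -0.6,"wx": 0,"wy": 0,"wz": 0},
  {"tx": 0,"ty": 0,"tz": -2,"wx": 0,"wy": 0,"wz": 0},
  {"tx": 0,"ty": 0,"tz": -3.5,"wx": 0,"wy": 0,"wz": 0},
  {"tx": 0,"ty": 0,"tz": -4,"wx": 0,"wy": 0,"wz": 0},
  {"tx": 0,"ty": 0,"tz": -4,"wx": 0,"wy": 0,"wz": 0},
])

```text
t: 12.3
tcp_pos: [0.4478, -0.3227, 0.144]
ee_rot: [-0.003, 0.994, -0.113, 0.002]
contact_force: [-0.5, -0.5, -0.3]
finger_gap: 0.0647
```

```bash
sed -i 's|s=np.r_\[0,np.cumsum(w)/w.sum()\]|s=np.clip(np.r_[0,np.cumsum(w)/w.sum()],0,1)|' h.py; python3 - <<'E'
from h import *
rep()
p,r,o=cur()
im,d=manip.get_image('wrist'); cv2.imwrite('pics/w9.png',im); im,d=manip.get_image('side'); X=cloud(manip.camera_params('side'),d)
m=(im[...,2].astype(int)>im[...,0]+60)&(im[...,2]>120); P=X[m]; P=P[(abs(P[:,0]-.47)<.12)&(P[:,1]<-.1)&(P[:,1]>-.42)&(P[:,2]<.05)]; print('board z',len(P),np.percentile(P[:,2],[2,50,98]))
rows(p,r,np.array([.51,.40,.37]),down(84.6),25)
E
```

```text
t 12.3 tcp [ 0.4478 -0.3227  0.144 ] x [ 0.974 -0.224  0.003] z [ 0.005  0.005 -1.   ] F [-0.5  -0.47 -0.29] gap 0.0647 q [-0.848  0.163  1.736  0.007  1.244 -0.624]
board z 2438 [0.00878    0.01603177 0.01867146]
0 t [-0.17, -1.24, -0.38] w [-0.0, -0.01, -1.68] 
1 t [-0.26, -2.32, -0.71] w [-0.0, -0.01, -3.14] 
2 t [-0.17, -3.11, -0.95] w [-0.0, -0.02, -4.19] 
3 t [0.05, -3.12, -0.95] w [-0.0, -0.02, -4.19] 
4 t [0.28, -3.11, -0.95] w [-0.0, -0.02, -4.19] |
5 t [0.51, -3.08, -0.95] w [-0.0, -0.02, -4.19] 
6 t [0.73, -3.03, -0.95] w [-0.0, -0.02, -4.19] 
7 t [0.95, -2.97, -0.95] w [-0.0, -0.02, -4.19] 
8 t [1.16, -2.89, -0.95] w [-0.0, -0.02, -4.19] 
9 t [1.37, -2.8, -0.96] w [-0.0, -0.02, -4.19] |
10 t [1.57, -2.69, -0.96] w [-0.0, -0.02, -4.19] 
11 t [1.76, -2.57, -0.96] w [-0.0, -0.02, -4.19] 
12 t [1.95, -2.43, -0.96] w [-0.0, -0.02, -4.19] 
13 t [2.12, -2.29, -0.96] w [-0.0, -0.02, -4.19] 
14 t [2.28, -2.12, -0.96] w [-0.0, -0.02, -4.19] |
15 t [2.43, -1.95, -0.96] w [-0.0, -0.02, -4.19] 
16 t [2.56, -1.77, -0.96] w [-0.0, -0.02, -4.19] 
17 t [2.69, -1.58, -0.96] w [-0.0, -0.02, -4.19] 
18 t [2.79, -1.38, -0.96] w [-0.0, -0.02, -4.19] 
19 t [2.89, -1.17, -0.96] w [-0.0, -0.02, -4.19] |
20 t [2.96, -0.96, -0.97] w [-0.0, -0.02, -4.19] 
21 t [3.03, -0.74, -0.97] w [-0.0, -0.02, -4.19] 
22 t [3.07, -0.51, -0.97] w [-0.0, -0.02, -4.19] 
23 t [2.33, -0.22, -0.73] w [-0.0, -0.01, -3.14] 
24 t [1.24, -0.05, -0.39] w [-0.0, -0.01, -1.68] |
```

View pics/w9.png

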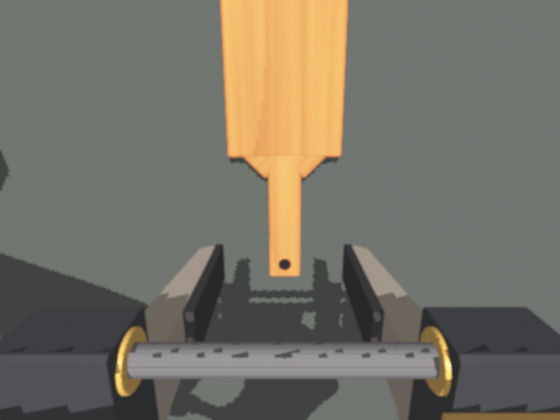

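The board lies flat (upper face at z = 16 mm) and empty. Next I'll take a closer look at the tripod camera for its heading.

Call:
send_rows([
  {"tx": -0.2,"ty": -1.2,"tz": -0.6,"wx": 0,"wy": 0,"wz": -1.7},
  {"tx": -0.25,"ty": -2.3,"tz": -1.2,"wx": 0,"wy": 0,"wz": -3.1},
  {"tx": -0.15,"ty": -3.1,"tz": -1.5,"wx": 0,"wy": 0,"wz": -4.2},
  {"tx": 0.05,"ty": -3.1,"tz": -1.5,"wx": 0,"wy": 0,"wz": -4.2},
  {"tx": 0.3,"ty": -3.1,"tz": -1.5,"wx": 0,"wy": 0,"wz": -4.2},
], gripper=0.42)

```text
t: 12.82
tcp_pos: [0.4579, -0.1928, 0.2049]
ee_rot: [-0.004, 0.999, 0.041, 0.001]
contact_force: [-0.1, 0.2, -0.6]
finger_gap: 0.0385
```

Call:
send_rows([
  {"tx": 0.5,"ty": -3.1,"tz": -1.3,"wx": 0,"wy": 0,"wz": -4.2},
  {"tx": 0.75,"ty": -3,"tz": -1.2,"wx": 0,"wy": 0,"wz": -4.2},
  {"tx": 0.95,"ty": -2.95,"tz": -1,"wx": 0,"wy": 0,"wz": -4.2},
  {"tx": 1.15,"ty": -2.9,"tz": -1,"wx": 0,"wy": 0,"wz": -4.2},
  {"tx": 1.35,"ty": -2.8,"tz": -1,"wx": 0,"wy": 0,"wz": -4.2},
])

```text
t: 13.23
tcp_pos: [0.4707, -0.0382, 0.2608]
ee_rot: [-0.003, 0.975, 0.223, 0.002]
contact_force: [-0.3, -0.4, 0.4]
finger_gap: 0.0386
```

Call:
send_rows([
  {"tx": 1.6,"ty": -2.7,"tz": -0.9,"wx": 0,"wy": 0,"wz": -4.2},
  {"tx": 1.75,"ty": -2.55,"tz": -0.9,"wx": 0,"wy": 0,"wz": -4.2},
  {"tx": 1.95,"ty": -2.4,"tz": -0.9,"wx": 0,"wy": 0,"wz": -4.2},
  {"tx": 2.1,"ty": -2.3,"tz": -0.9,"wx": 0,"wy": 0,"wz": -4.2},
  {"tx": 2.3,"ty": -2.1,"tz": -0.9,"wx": 0,"wy": 0,"wz": -4.2},
])

```text
t: 13.65
tcp_pos: [0.4838, 0.1161, 0.3064]
ee_rot: [-0.002, 0.918, 0.397, 0.002]
contact_force: [0.2, 0.3, 0.6]
finger_gap: 0.0385
```

Call:
send_rows([
  {"tx": 2.4,"ty": -1.95,"tz": -0.8,"wx": 0,"wy": 0,"wz": -4.2},
  {"tx": 2.55,"ty": -1.75,"tz": -0.8,"wx": 0,"wy": 0,"wz": -4.2},
  {"tx": 2.7,"ty": -1.6,"tz": -0.8,"wx": 0,"wy": 0,"wz": -4.2},
  {"tx": 2.8,"ty": -1.4,"tz": -0.8,"wx": 0,"wy": 0,"wz": -4.2},
  {"tx": 2.9,"ty": -1.15,"tz": -0.8,"wx": 0,"wy": 0,"wz": -4.2},
])

```text
t: 14.07
tcp_pos: [0.4963, 0.2709, 0.3469]
ee_rot: [-0.001, 0.83, 0.557, 0.002]
contact_force: [0.9, -0.6, 1.0]
finger_gap: 0.039
```

Call:
send_rows([
  {"tx": 2.95,"ty": -0.95,"tz": -0.5,"wx": 0,"wy": 0,"wz": -4.2},
  {"tx": 3,"ty": -0.75,"tz": -0.4,"wx": 0,"wy": 0,"wz": -4.2},
  {"tx": 2.6,"ty": -0.5,"tz": 0,"wx": 0,"wy": 0,"wz": -4.2},
  {"tx": 1.5,"ty": -0.2,"tz": 0,"wx": 0,"wy": 0,"wz": -3},
  {"tx": 0.6,"ty": 0,"tz": 0,"wx": 0,"wy": 0,"wz": -1.7},
])

```text
t: 14.48
tcp_pos: [0.5038, 0.3805, 0.3556]
ee_rot: [-0.001, 0.737, 0.676, 0.002]
contact_force: [0.1, -0.7, -0.1]
finger_gap: 0.0385
```

Call:
send_rows([
  {"tx": 0,"ty": 0,"tz": 0,"wx": 0,"wy": 0,"wz": 0},
])

```text
t: 14.57
tcp_pos: [0.5044, 0.3791, 0.356]
ee_rot: [-0.0, 0.738, 0.675, 0.002]
contact_force: [-0.8, 0.7, 0.3]
finger_gap: 0.0383
```

```bash
python3 - <<'E'
from h import *
import pickle
rep(); p=manip.camera_params('wrist'); im,d=manip.get_image('wrist'); cv2.imwrite('pics/w10.png',im); np.save('pics/w10.npy',d); pickle.dump(p,open('pics/w10.pkl','wb'))
print(proj(p,[[.489,.509,.2]]))
E
```

```text
t 14.57 tcp [0.5044 0.3791 0.356 ] x [0.089 0.996 0.003] z [ 0.002  0.003 -1.   ] F [-0.81  0.72  0.26] gap 0.0383 q [ 0.452  0.255  1.211  0.002  1.672 -1.029]
[[414.6986493  164.94922465]]
```

View pics/w10.png

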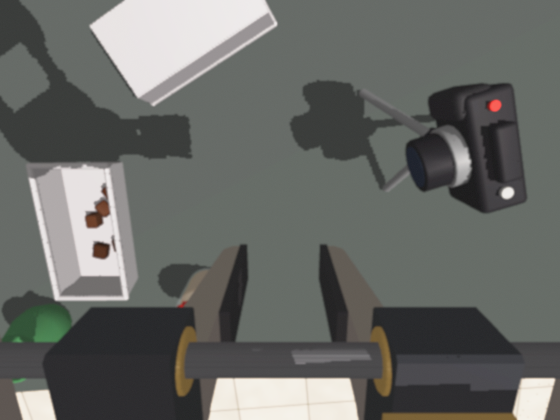

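```bash
python3 - <<'E'
from h import *
import pickle
np.set_printoptions(precision=4,suppress=True)
p=pickle.load(open('pics/w10.pkl','rb')); d=np.load('pics/w10.npy'); im=cv2.imread('pics/w10.png')
crop(im,345,70,200,150,4,'pics/w10c.png'); crop(im,10,140,150,170,4,'pics/w10p.png')
X=cloud(p,d)[60:225,340:550]
T=X.reshape(-1,3); T=T[(T[:,2]>.15)&(T[:,2]<.27)]
h,e=np.histogram(T[:,2],bins=24,range=(.15,.27)); print(list(zip(np.round(e,3),h)))
for z0,z1 in((.232,.242),(.225,.26),(.15,.27)):
    t=T[(T[:,2]>z0)&(T[:,2]<z1)]; print(z0,z1,len(t),cv2.minAreaRect((t[:,:2]*1000).astype(np.float32)))
E
```

```text
[(np.float64(0.15), np.int64(0)), (np.float64(0.155), np.int64(0)), (np.float64(0.16), np.int64(0)), (np.float64(0.165), np.int64(0)), (np.float64(0.17), np.int64(18)), (np.float64(0.175), np.int64(78)), (np.float64(0.18), np.int64(118)), (np.float64(0.185), np.int64(175)), (np.float64(0.19), np.int64(181)), (np.float64(0.195), np.int64(236)), (np.float64(0.2), np.int64(295)), (np.float64(0.205), np.int64(357)), (np.float64(0.21), np.int64(431)), (np.float64(0.215), np.int64(631)), (np.float64(0.22), np.int64(956)), (np.float64(0.225), np.int64(1599)), (np.float64(0.23), np.int64(1360)), (np.float64(0.235), np.int64(3366)), (np.float64(0.24), np.int64(385)), (np.float64(0.245), np.int64(1446)), (np.float64(0.25), np.int64(15)), (np.float64(0.255), np.int64(0)), (np.float64(0.26), np.int64(0)), (np.float64(0.265), np.int64(0))]
0.232 0.242 4428 ((475.6701354980469, 565.458251953125), (110.00194549560547, 44.83021926879883), 16.038999557495117)
0.225 0.26 8171 ((478.5952453613281, 546.50341796875), (111.84735107421875, 78.95073699951172), 12.717266082763672)
0.15 0.27 11647 ((478.7067565917969, 545.8656005859375), (111.9106674194336, 80.24424743652344), 12.717267036437988)
```

View pics/w10c.png

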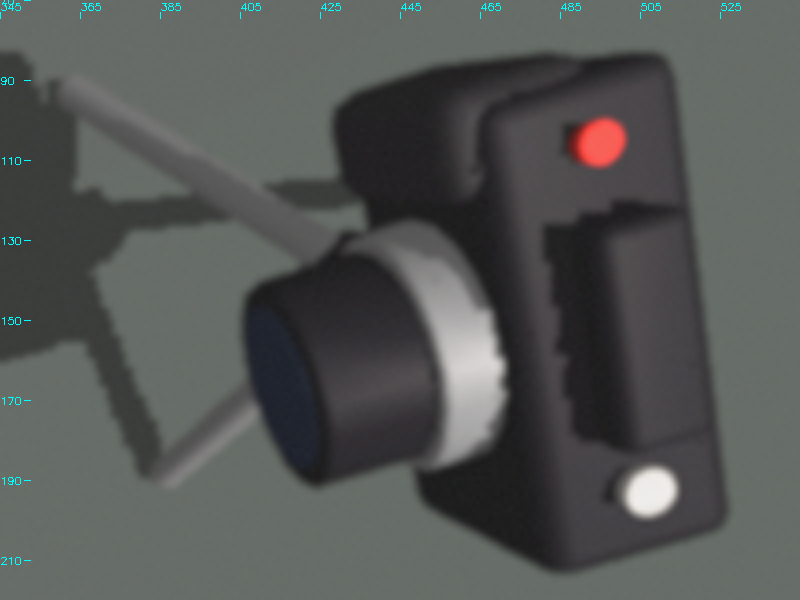

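View pics/w10p.png

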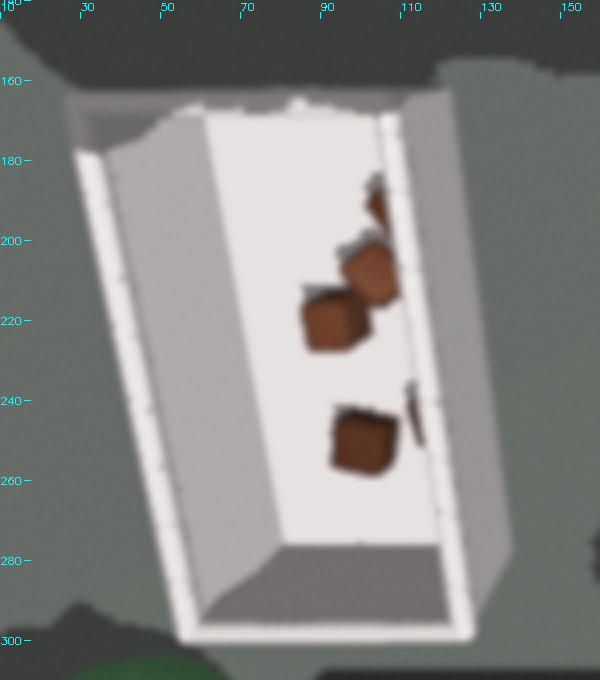

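```bash
python3 - <<'E'
from h import *
import pickle
np.set_printoptions(precision=4,suppress=True)
p=pickle.load(open('pics/w10.pkl','rb')); d=np.load('pics/w10.npy')
P=lambda u,v:(345+u/4,70+v/4)
def ln(n,a,b,z):
    A=onz(p,*P(*a),z);B=onz(p,*P(*b),z);v=B-A; print(n,A[:2],B[:2],np.linalg.norm(v),np.degrees(np.arctan2(v[1],v[0])))
ln('back edge',(672,75),(725,505),.237); ln('front edge',(490,120),(555,560),.237)
ln('buttons',(601,142),(649,492),.24)
ln('feet',(64,92),(168,483),.004); ln('ring',(378,228),(440,468),.2)
# lens glass ellipse extents: left rim line (248,300)->(318,485): glass chord
ln('glass top/bottom',(262,285),(318,487),.2)
X=cloud(p,d)
# top plane pixels: front/back faces: fit per-side edges via depth mask
T=X[60:225,340:550].reshape(-1,3); t=T[(T[:,2]>.2345)&(T[:,2]<.2405)]
for a in np.arange(8,22,1.):
    c,s=np.cos(np.radians(a)),np.sin(np.radians(a)); u=t[:,0]*c+t[:,1]*s; v=-t[:,0]*s+t[:,1]*c
    lo=[];hi=[];ub=[]
    for k in np.arange(np.percentile(u,8),np.percentile(u,92),.006):
        m=abs(u-k)<.003
        if m.sum()>8: lo.append(np.percentile(v[m],3));hi.append(np.percentile(v[m],97));ub.append(k)
    print(a,'slope lo %.4f hi %.4f'%(np.polyfit(ub,lo,1)[0],np.polyfit(ub,hi,1)[0]),np.round([np.ptp(u),np.median(lo),np.median(hi)],4))
E
```

```text
back edge [0.4268 0.5726] [0.5181 0.5934] 0.09372195915619393 12.815704822904033
front edge [0.4322 0.5367] [0.5275 0.5571] 0.09748956272382907 12.10535779647229
buttons [0.4384 0.5577] [0.5127 0.5745] 0.07623281590274647 12.706548449986666
feet [0.4158 0.5026] [0.5654 0.5399] 0.15412766588418633 13.989467189621319
ring [0.4553 0.5313] [0.5144 0.5489] 0.06169679910634553 16.5289323138138
glass top/bottom [0.466  0.5046] [0.5166 0.5192] 0.05258616053301893 16.119142230424902
8.0 slope lo 0.0878 hi 0.0425 [0.1069 0.475  0.5091]
9.0 slope lo 0.0700 hi 0.0262 [0.1066 0.4654 0.4999]
10.0 slope lo 0.0522 hi 0.0315 [0.1062 0.4556 0.4904]
11.0 slope lo 0.0343 hi 0.0007 [0.1058 0.4457 0.4806]
12.0 slope lo 0.0169 hi -0.0441 [0.1054 0.4357 0.4648]
13.0 slope lo -0.0010 hi -0.0568 [0.1053 0.4255 0.4616]
14.0 slope lo -0.0190 hi -0.0751 [0.1056 0.4151 0.451 ]
15.0 slope lo -0.0358 hi -0.1469 [0.1061 0.4045 0.44  ]
16.0 slope lo -0.0530 hi -0.1502 [0.1066 0.394  0.4287]
17.0 slope lo -0.0712 hi -0.1680 [0.107  0.3832 0.4172]
18.0 slope lo -0.0890 hi -0.1758 [0.1074 0.3724 0.4075]
19.0 slope lo -0.1063 hi -0.1948 [0.1077 0.3613 0.3959]
20.0 slope lo -0.1253 hi -0.2127 [0.108  0.3501 0.3844]
21.0 slope lo -0.1420 hi -0.2275 [0.1083 0.3387 0.3728]
```

```bash
python3 - <<'E'
from h import *
import pickle
np.set_printoptions(precision=4,suppress=True)
p=pickle.load(open('pics/w10.pkl','rb')); d=np.load('pics/w10.npy'); im=cv2.imread('pics/w10.png')
print('lens',onz(p,416,166.25,.2))
X=cloud(p,d)[150:310,15:150].reshape(-1,3); c=im[150:310,15:150].reshape(-1,3).astype(int)
t=X[(X[:,2]>.056)&(X[:,2]<.068)]; print(len(t),cv2.minAreaRect((t[:,:2]*1000).astype(np.float32)))
for q in((55,300),(127.5,300),(26,164),(108,163)): print(q,onz(p,*q,.062))
a=np.radians(PY); e=np.array([np.cos(a),np.sin(a)]);f=np.array([np.sin(a),-np.cos(a)])
ch=X[(c[:,2]>c[:,0]+25)&(X[:,2]<.05)]; 
ch=np.c_[(ch[:,:2]-PAN)@f,(ch[:,:2]-PAN)@e,ch[:,2]]; print('chunks pan frame',len(ch),ch.min(0),ch.max(0))
P,r,o=cur(); g=np.r_[PAN-e*.0525,.0]; rep(); print(g)
rows(P,r,np.r_[g[:2],.16],down(84.6),14)
E
```

```text
lens [0.4904 0.5103 0.2   ]
2720 ((577.3104248046875, 79.24662017822266), (114.13436889648438, 212.39881896972656), 84.97483825683594)
(55, 300) [0.6769 0.0144 0.062 ]
(127.5, 300) [0.687  0.1249 0.062 ]
(26, 164) [0.468  0.0334 0.062 ]
(108, 163) [0.4766 0.1445 0.062 ]
chunks pan frame 568 [-0.0665 -0.0053  0.0044] [0.0512 0.0333 0.031 ]
t 14.62 tcp [0.5048 0.3781 0.3565] x [0.091 0.996 0.003] z [ 0.003  0.003 -1.   ] F [ 0.36 -0.31  0.32] gap 0.0389 q [ 0.451  0.253  1.212  0.001  1.672 -1.028]
[0.5746 0.0232 0.    ]
0 t [-1.13, 0.33, 0.64] w [0.0, -0.01, 0.01] 
1 t [-2.12, 0.62, 1.19] w [0.01, -0.01, 0.01] 
2 t [-2.83, 0.82, 1.59] w [0.01, -0.01, 0.01] 
3 t [-2.82, 0.83, 1.59] w [0.01, -0.01, 0.01] 
4 t [-2.82, 0.83, 1.59] w [0.01, -0.01, 0.01] |
5 t [-2.82, 0.83, 1.59] w [0.01, -0.01, 0.01] 
6 t [-2.82, 0.83, 1.59] w [0.01, -0.01, 0.01] 
7 t [-2.82, 0.83, 1.59] w [0.01, -0.01, 0.01] 
8 t [-2.82, 0.83, 1.59] w [0.01, -0.01, 0.01] 
9 t [-2.82, 0.83, 1.6] w [0.01, -0.01, 0.01] |
10 t [-2.82, 0.83, 1.6] w [0.01, -0.01, 0.01] 
11 t [-2.82, 0.83, 1.6] w [0.01, -0.01, 0.01] 
12 t [-2.11, 0.63, 1.2] w [0.01, -0.01, 0.01] 
13 t [-1.13, 0.33, 0.64] w [0.0, -0.01, 0.01]
```

The lens measures (0.490,0.510) and the camera yaw 12.8°. The chunks lie away from the pan's near wall. I'll move to hover over the near rim.

Call:
send_rows([
  {"tx": -1.1,"ty": 0.35,"tz": 0.6,"wx": 0,"wy": 0,"wz": 0},
  {"tx": -2.1,"ty": 0.6,"tz": 1.2,"wx": 0,"wy": 0,"wz": 0},
  {"tx": -2.8,"ty": 0.8,"tz": 1.6,"wx": 0,"wy": 0,"wz": 0},
  {"tx": -2.8,"ty": 0.8,"tz": 1.6,"wx": 0,"wy": 0,"wz": 0},
  {"tx": -2.8,"ty": 0.85,"tz": 1.6,"wx": 0,"wy": 0,"wz": 0},
])

```text
t: 15.03
tcp_pos: [0.5288, 0.2574, 0.2907]
ee_rot: [0.0, 0.739, 0.673, 0.003]
contact_force: [0.2, -0.3, -0.5]
finger_gap: 0.0388
```

Call:
send_rows([
  {"tx": -2.8,"ty": 0.8,"tz": 1.6,"wx": 0,"wy": 0,"wz": 0},
  {"tx": -2.8,"ty": 0.85,"tz": 1.6,"wx": 0,"wy": 0,"wz": 0},
  {"tx": -2.8,"ty": 0.8,"tz": 1.6,"wx": 0,"wy": 0,"wz": 0},
  {"tx": -2.8,"ty": 0.85,"tz": 1.6,"wx": 0,"wy": 0,"wz": 0},
  {"tx": -2.8,"ty": 0.8,"tz": 1.6,"wx": 0,"wy": 0,"wz": 0},
])

```text
t: 15.45
tcp_pos: [0.5569, 0.1143, 0.2102]
ee_rot: [0.0, 0.74, 0.673, 0.003]
contact_force: [0.5, 0.4, -0.2]
finger_gap: 0.0389
```

Call:
send_rows([
  {"tx": -2.8,"ty": 0.8,"tz": 1.6,"wx": 0,"wy": 0,"wz": 0},
  {"tx": -2.8,"ty": 0.8,"tz": 1.6,"wx": 0,"wy": 0,"wz": 0},
  {"tx": -2,"ty": 0.6,"tz": 1.1,"wx": 0,"wy": 0,"wz": 0},
  {"tx": -1.1,"ty": 0.3,"tz": 0.5,"wx": 0,"wy": 0,"wz": 0},
  {"tx": 0,"ty": 0,"tz": 0,"wx": 0,"wy": 0,"wz": 0},
])

```text
t: 15.87
tcp_pos: [0.5736, 0.0257, 0.1613]
ee_rot: [-0.001, 0.74, 0.672, 0.002]
contact_force: [0.5, 0.5, 0.5]
finger_gap: 0.0386
```

```bash
python3 - <<'E'
from h import *
import pickle
rep(); p=manip.camera_params('wrist'); im,d=manip.get_image('wrist'); cv2.imwrite('pics/w11.png',im); np.save('pics/w11.npy',d); pickle.dump(p,open('pics/w11.pkl','wb'))
E
```

```text
t 15.87 tcp [0.5736 0.0257 0.1613] x [0.096 0.995 0.005] z [ 0.002  0.004 -1.   ] F [0.47 0.51 0.53] gap 0.0386 q [-0.168  0.199  1.659  0.005  1.282 -1.644]
```

View pics/w11.png

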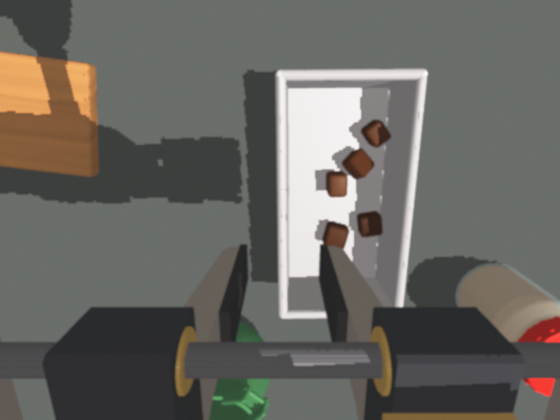

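```bash
python3 - <<'E'
from h import *
import pickle
np.set_printoptions(precision=4,suppress=True)
p=pickle.load(open('pics/w11.pkl','rb')); d=np.load('pics/w11.npy'); im=cv2.imread('pics/w11.png'); P,r,o=cur()
crop(im,265,60,175,270,2,'pics/w11c.png')
Q=[onz(p,*q,.062) for q in((276,71),(426,71),(402,318),(279,318))]
for q in Q: print(q)
c=np.mean(Q,0); print('centre',c,'lens',np.linalg.norm(Q[1]-Q[0]),np.linalg.norm(Q[2]-Q[3]),np.linalg.norm(Q[2]-Q[1]),np.linalg.norm(Q[3]-Q[0]))
for a,b in((0,3),(1,2)): v=Q[b]-Q[a]; print('yaw',np.degrees(np.arctan2(v[1],v[0])))
X=cloud(p,d)[55:330,270:435].reshape(-1,3); t=X[(X[:,2]>.056)&(X[:,2]<.068)]; print(np.median(t[:,2]),cv2.minAreaRect((t[:,:2]*1000).astype(np.float32)))
g=(r.inv()).apply(np.array([c[0]+.0525*-np.cos(np.radians(84.8)),c[1]-.0525*np.sin(np.radians(84.8)),.062])-P); print('rim mid in tool',g)
E
```

```text
[0.4678 0.0319 0.062 ]
[0.4784 0.1421 0.062 ]
[0.688 0.125 0.062]
[0.6768 0.0132 0.062 ]
centre [0.5777 0.0781 0.062 ] lens 0.11066851784307281 0.11233674325259557 0.21033787864344847 0.20983109287519433
yaw -5.111913667650261
yaw -4.658673390719271
0.06300830048853756 ((576.894775390625, 78.16281127929688), (112.37520599365234, 211.78282165527344), 84.97664642333984)
rim mid in tool [-0.0021 -0.0014  0.1004]
```

View pics/w11c.png

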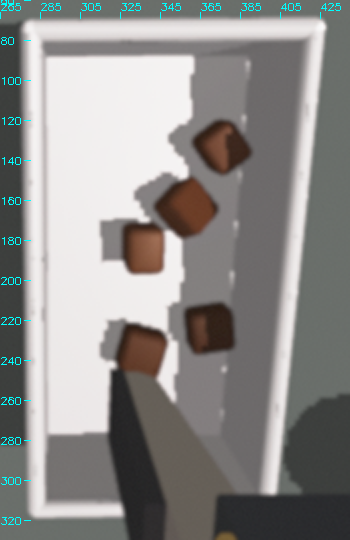

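Call:
send_rows([
  {"tx": -0.2,"ty": -0.1,"tz": 1.5,"wx": 0,"wy": 0.2,"wz": -0.5},
  {"tx": 0,"ty": 0,"tz": 3,"wx": 0,"wy": 0,"wz": 0},
  {"tx": 0,"ty": 0,"tz": 3.5,"wx": 0,"wy": 0,"wz": 0},
  {"tx": 0,"ty": 0,"tz": 2.5,"wx": 0,"wy": 0,"wz": 0},
  {"tx": 0,"ty": 0,"tz": 1.2,"wx": 0,"wy": 0,"wz": 0},
])

```text
t: 16.33
tcp_pos: [0.5721, 0.029, 0.0432]
ee_rot: [-0.003, 0.736, 0.677, 0.004]
contact_force: [0.9, 0.5, -0.3]
finger_gap: 0.0386
```

Call:
send_rows([
  {"tx": 0,"ty": 0,"tz": 0.5,"wx": 0,"wy": 0,"wz": 0},
  {"tx": 0,"ty": 0,"tz": 0,"wx": 0,"wy": 0,"wz": 0},
  {"tx": 0,"ty": 0,"tz": 0,"wx": 0,"wy": 0,"wz": 0},
])

```text
t: 16.58
tcp_pos: [0.5757, 0.0275, 0.0427]
ee_rot: [0.0, 0.736, 0.677, 0.006]
contact_force: [0.5, -0.8, -0.4]
finger_gap: 0.0386
```

```bash
python3 - <<'E'
from h import *
rep(); P,r,o=cur()
e=np.array([np.cos(np.radians(85)),np.sin(np.radians(85))]); c=np.array([.5775,.0780])
print(r.inv().apply(np.r_[c-.0525*e,.0385]-P))
im,d=manip.get_image('wrist'); cv2.imwrite('pics/w12.png',im)
E
```

```text
t 16.58 tcp [0.5757 0.0275 0.0427] x [0.083 0.997 0.008] z [ 0.009  0.008 -1.   ] F [ 0.48 -0.81 -0.38] gap 0.0386 q [-0.167  0.348  1.734  0.01   1.052 -1.66 ]
[-0.00207802 -0.00268296  0.0041217 ]
```

View pics/w12.png

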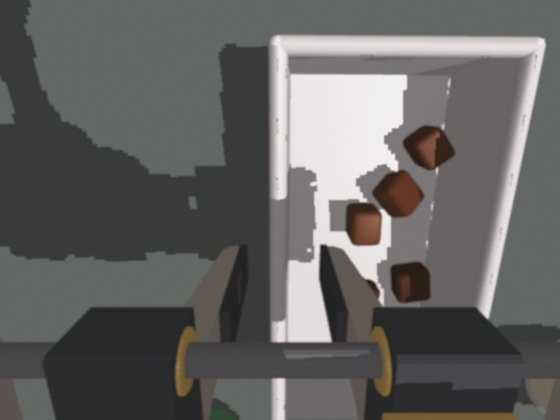

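Call:
send_rows([
  {"tx": -0.2,"ty": -0.25,"tz": 0.4,"wx": 0.5,"wy": -0.5,"wz": 0},
  {"tx": 0,"ty": 0,"tz": 0,"wx": 0,"wy": 0,"wz": 0},
])

```text
t: 16.8
tcp_pos: [0.5721, 0.0253, 0.0375]
ee_rot: [-0.001, 0.736, 0.677, -0.001]
contact_force: [-0.6, -0.3, -0.6]
finger_gap: 0.0384
```

```bash
python3 - <<'E'
from h import *
rep(); P,r,o=cur()
e=np.array([np.cos(np.radians(85)),np.sin(np.radians(85))]); c=np.array([.5775,.0780])
print(r.inv().apply(np.r_[c-.0525*e,.0385]-P))
E
```

```text
t 16.8 tcp [0.5721 0.0253 0.0375] x [ 0.083  0.997 -0.001] z [-0.003 -0.001 -1.   ] F [-0.56 -0.27 -0.56] gap 0.0384 q [-0.166  0.356  1.736 -0.002  1.052 -1.653]
[ 0.00041812  0.00075214 -0.00101064]
```

Aligned within 1 mm. Closing on the rim.

Call:
send_rows([
  {"tx": 0,"ty": 0,"tz": 0,"wx": 0,"wy": 0,"wz": 0},
  {"tx": 0,"ty": 0,"tz": 0,"wx": 0,"wy": 0,"wz": 0},
  {"tx": 0,"ty": 0,"tz": 0,"wx": 0,"wy": 0,"wz": 0},
  {"tx": 0,"ty": 0,"tz": 0,"wx": 0,"wy": 0,"wz": 0},
  {"tx": 0,"ty": 0,"tz": 0,"wx": 0,"wy": 0,"wz": 0},
], gripper=0, grip_force=60)

```text
t: 17.22
tcp_pos: [0.5717, 0.0254, 0.0368]
ee_rot: [-0.001, 0.736, 0.677, -0.001]
contact_force: [0.7, 1.6, 0.4]
finger_gap: 0.0074
```

Call:
send_rows([
  {"tx": 0,"ty": 0,"tz": 0,"wx": 0,"wy": 0,"wz": 0},
  {"tx": 0,"ty": 0,"tz": 0,"wx": 0,"wy": 0,"wz": 0},
  {"tx": 0,"ty": 0,"tz": 0,"wx": 0,"wy": 0,"wz": 0},
])

```text
t: 17.47
tcp_pos: [0.5717, 0.0254, 0.0368]
ee_rot: [-0.001, 0.736, 0.677, -0.001]
contact_force: [0.2, -0.4, 1.0]
finger_gap: 0.0071
```

```bash
python3 - <<'E'
from h import *
rep()
E
```

```text
t 17.47 tcp [0.5717 0.0254 0.0368] x [ 0.083  0.997 -0.   ] z [-0.004 -0.    -1.   ] F [ 0.25 -0.35  1.02] gap 0.0071 q [-1.660e-01  3.570e-01  1.736e+00 -1.000e-03  1.052e+00 -1.653e+00]
```

Call:
send_rows([
  {"tx": 0,"ty": 0,"tz": -0.3,"wx": 0,"wy": 0,"wz": 0},
  {"tx": 0,"ty": 0,"tz": -0.6,"wx": 0,"wy": 0,"wz": 0},
  {"tx": 0,"ty": 0,"tz": -1,"wx": 0,"wy": 0,"wz": 0},
  {"tx": 0,"ty": 0,"tz": -1,"wx": 0,"wy": 0,"wz": 0},
  {"tx": 0,"ty": 0,"tz": -0.5,"wx": 0,"wy": 0,"wz": 0},
])

```text
t: 17.88
tcp_pos: [0.5729, 0.0254, 0.0729]
ee_rot: [-0.0, 0.736, 0.677, -0.001]
contact_force: [0.7, 0.1, -2.5]
finger_gap: 0.0073
```

```bash
cat >> h.py <<'E'
def panpose(name,usewrist=True):
    """pan rim plane/rect in tool frame from wrist depth"""
    p=manip.camera_params('wrist'); P0,r,o=cur(); im,d=manip.get_image('wrist'); cv2.imwrite(f'pics/{name}.png',im); np.save(f'pics/{name}.npy',d)
    X=cloud(p,d); T=r.inv().apply(X.reshape(-1,3)-P0).reshape(X.shape); return im,d,T,r,P0,p
E
python3 - <<'E'
from h import *
rep()
im,d,T,r,P0,p=panpose('w13')
im,d=manip.get_image('side'); crop(im,225,170,150,120,5,'pics/si13.png')
E
```

```text
t 17.88 tcp [0.5729 0.0254 0.0729] x [ 0.083  0.997 -0.001] z [-0.001 -0.001 -1.   ] F [ 0.68  0.15 -2.5 ] gap 0.0073 q [-1.660e-01  3.050e-01  1.721e+00 -1.000e-03  1.117e+00 -1.653e+00]
```

View pics/w13.png

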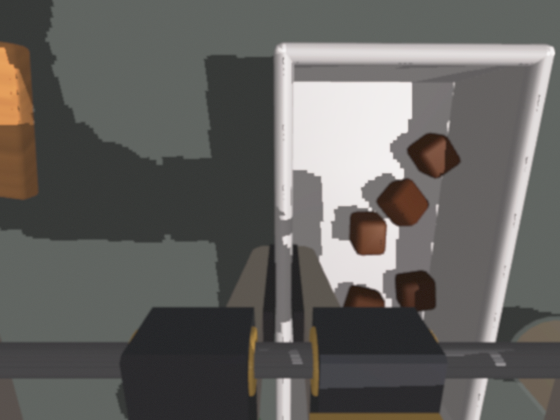

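View pics/si13.png

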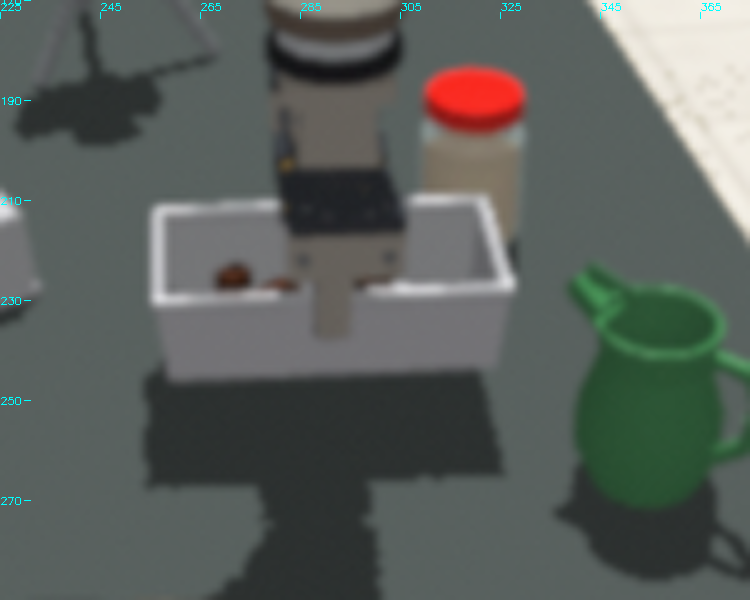

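```bash
python3 - <<'E'
from h import *
np.set_printoptions(precision=4,suppress=True)
import pickle
P0,r,o=cur(); p=manip.camera_params('wrist'); d=np.load('pics/w13.npy'); T=r.inv().apply(cloud(p,d).reshape(-1,3)-P0).reshape(420,560,3)
im=cv2.imread('pics/w13.png')
for u,v in((284,100),(284,180),(350,54),(420,54),(500,54),(535,120),(526,190),(512,270)):
    q=T[v-4:v+5,u-4:u+5].reshape(-1,3); i=np.argsort(q[:,2])[len(q)//6]; print(u,v,'tool',q[i])
# plane fit on rim-height points
m=(T[...,2]<-.005)&(T[...,2]>-.05)&(T[...,1]<-.0)&(T[...,0]>-.02)&(T[...,0]<.125)&(d>.1); m[300:]=0
g=im.min(-1)>150; m&=g
Q=T[m]; k=np.ones(len(Q),bool)
for _ in range(6):
    c=np.linalg.lstsq(np.c_[Q[k][:,:2],np.ones(k.sum())],Q[k][:,2],rcond=None)[0]; e=Q[:,2]-np.c_[Q[:,:2],np.ones(len(Q))]@c; k=(e<.003)&(e>-.003)
print('plane',c,k.sum(),len(Q),'deg',np.degrees(np.arctan(c[:2])))
E
```

```text
284 100 tool [ 0.0014 -0.0836 -0.0271]
284 180 tool [ 0.0006 -0.0521 -0.0271]
350 54 tool [ 0.0257 -0.0992 -0.0264]
420 54 tool [ 0.0531 -0.1023 -0.0255]
500 54 tool [ 0.0853 -0.1016 -0.0249]
535 120 tool [ 0.1058 -0.0749 -0.0245]
526 190 tool [ 0.1072 -0.0442 -0.0239]
512 270 tool [ 0.1083 -0.0068 -0.0234]
plane [ 0.023  -0.0058 -0.0264] 10647 10701 deg [ 1.3197 -0.3313]
```

The pan hangs securely with a 1.3° droop and all five chunks inside. Next I'll compute the show pose.

```bash
cat >> h.py <<'E'
LENS=np.array([.4895,.5097,.2]); CY=np.radians(12.8)
L_=np.array([-np.sin(CY),np.cos(CY),0]); V=LENS-.22*L_
def pan_target(lean=30,V=V):
    t=np.radians(lean); z=np.array([0,0,np.cos(t)])+np.sin(t)*L_; x=np.array([np.cos(CY),np.sin(CY),0]); return R.from_matrix(np.c_[x,np.cross(z,x),z])
def tool_for_pan(Rp,Vp,c,mouth):
    n=np.array([c[0],c[1],-1]); n/=np.linalg.norm(n); x=np.array([0,1.,0]); x-=n*(x@n); x/=np.linalg.norm(x); M=R.from_matrix(np.c_[x,np.cross(n,x),n])
    Rt=Rp*M.inv(); return Vp-Rt.apply(mouth),Rt
E
python3 - <<'E'
from h import *
np.set_printoptions(precision=4,suppress=True)
c=[.023,-.0058,-.0264]; mouth=np.array([.0535,0,-.0252])
print('V',V); P1,R1=tool_for_pan(pan_target(),V,c,mouth); print('tcp target',P1,R1.as_matrix())
p,r,o=cur(); rep()
up=np.array([0,0,.12])
rows(p+up,r,P1+[0,0,.0],R1,28)
E
```

```text
V [0.5382 0.2952 0.2   ]
tcp target [0.5512 0.2376 0.2036] [[-0.1942  0.9758  0.1007]
 [ 0.8555  0.2187 -0.4693]
 [-0.48   -0.005  -0.8773]]
t 17.98 tcp [0.5732 0.0253 0.0727] x [ 0.083  0.997 -0.001] z [-0.    -0.001 -1.   ] F [ 0.32 -0.36 -2.65] gap 0.0075 q [-0.166  0.305  1.721 -0.001  1.116 -1.653]
0 t [0.32, -0.06, -0.02] w [-0.06, -0.43, -0.26] 
1 t [0.6, -0.11, -0.04] w [-0.12, -0.81, -0.49] 
2 t [0.8, -0.14, -0.06] w [-0.16, -1.08, -0.65] 
3 t [0.8, -0.13, -0.08] w [-0.16, -1.08, -0.65] 
4 t [0.8, -0.12, -0.09] w [-0.16, -1.08, -0.65] |
5 t [0.8, -0.11, -0.11] w [-0.16, -1.08, -0.65] 
6 t [0.8, -0.1, -0.12] w [-0.16, -1.08, -0.65] 
7 t [0.8, -0.09, -0.14] w [-0.16, -1.08, -0.65] 
8 t [0.79, -0.08, -0.15] w [-0.16, -1.08, -0.65] 
9 t [0.79, -0.07, -0.17] w [-0.16, -1.08, -0.65] |
10 t [0.79, -0.06, -0.18] w [-0.16, -1.08, -0.65] 
11 t [0.79, -0.06, -0.2] w [-0.16, -1.08, -0.65] 
12 t [0.78, -0.05, -0.21] w [-0.16, -1.08, -0.65] 
13 t [0.78, -0.04, -0.23] w [-0.16, -1.08, -0.65] 
14 t [0.78, -0.03, -0.24] w [-0.16, -1.08, -0.65] |
15 t [0.77, -0.02, -0.26] w [-0.16, -1.08, -0.65] 
16 t [0.77, -0.01, -0.27] w [-0.16, -1.08, -0.65] 
17 t [0.76, 0.0, -0.29] w [-0.16, -1.08, -0.65] 
18 t [0.76, 0.01, -0.3] w [-0.16, -1.08, -0.65] 
19 t [0.75, 0.02, -0.31] w [-0.16, -1.08, -0.65] |
20 t [0.74, 0.03, -0.33] w [-0.16, -1.08, -0.65] 
21 t [0.74, 0.04, -0.34] w [-0.16, -1.08, -0.65] 
22 t [0.73, 0.05, -0.36] w [-0.16, -1.08, -0.65] 
23 t [0.72, 0.06, -0.37] w [-0.16, -1.08, -0.65] 
24 t [0.71, 0.07, -0.38] w [-0.16, -1.08, -0.65] |
25 t [0.71, 0.08, -0.4] w [-0.16, -1.08, -0.65] 
26 t [0.52, 0.06, -0.31] w [-0.12, -0.81, -0.49] 
27 t [0.28, 0.04, -0.17] w [-0.06, -0.43, -0.26]
```

Call:
send_rows([
  {"tx": 0,"ty": 0,"tz": -0.6,"wx": 0,"wy": 0,"wz": 0},
  {"tx": 0,"ty": 0,"tz": -1.2,"wx": 0,"wy": 0,"wz": 0},
  {"tx": 0,"ty": 0,"tz": -1.6,"wx": 0,"wy": 0,"wz": 0},
  {"tx": 0,"ty": 0,"tz": -1.6,"wx": 0,"wy": 0,"wz": 0},
  {"tx": 0,"ty": 0,"tz": -1.6,"wx": 0,"wy": 0,"wz": 0},
])

```text
t: 18.4
tcp_pos: [0.5719, 0.0256, 0.1379]
ee_rot: [-0.001, 0.736, 0.677, -0.001]
contact_force: [-0.2, 0.8, -2.7]
finger_gap: 0.0072
```

Call:
send_rows([
  {"tx": 0,"ty": 0,"tz": -1.6,"wx": 0,"wy": 0,"wz": 0},
  {"tx": 0,"ty": 0,"tz": -1.6,"wx": 0,"wy": 0,"wz": 0},
  {"tx": 0,"ty": 0,"tz": -1.2,"wx": 0,"wy": 0,"wz": 0},
  {"tx": 0,"ty": 0,"tz": -0.8,"wx": 0,"wy": 0,"wz": 0},
  {"tx": 0,"ty": 0,"tz": -0.4,"wx": 0,"wy": 0,"wz": 0},
])

```text
t: 18.82
tcp_pos: [0.5728, 0.0255, 0.1943]
ee_rot: [-0.0, 0.736, 0.677, -0.001]
contact_force: [0.2, 0.2, -2.8]
finger_gap: 0.0075
```

Call:
send_rows([
  {"tx": 0.3,"ty": -0.05,"tz": 0,"wx": -0.1,"wy": -0.4,"wz": -0.3},
  {"tx": 0.6,"ty": -0.1,"tz": -0.05,"wx": -0.1,"wy": -0.8,"wz": -0.5},
  {"tx": 0.8,"ty": -0.15,"tz": -0.05,"wx": -0.2,"wy": -1.1,"wz": -0.65},
  {"tx": 0.8,"ty": -0.15,"tz": -0.1,"wx": -0.2,"wy": -1.1,"wz": -0.65},
  {"tx": 0.8,"ty": -0.1,"tz": -0.1,"wx": -0.1,"wy": -1.1,"wz": -0.65},
])

```text
t: 19.23
tcp_pos: [0.5679, 0.0603, 0.1936]
ee_rot: [0.03, 0.718, 0.695, -0.027]
contact_force: [0.1, -0.3, -2.6]
finger_gap: 0.0074
```

Call:
send_rows([
  {"tx": 0.8,"ty": -0.1,"tz": -0.1,"wx": -0.2,"wy": -1.1,"wz": -0.65},
  {"tx": 0.8,"ty": -0.1,"tz": -0.1,"wx": -0.2,"wy": -1.1,"wz": -0.65},
  {"tx": 0.8,"ty": -0.1,"tz": -0.15,"wx": -0.1,"wy": -1.1,"wz": -0.65},
  {"tx": 0.8,"ty": -0.1,"tz": -0.15,"wx": -0.2,"wy": -1.1,"wz": -0.65},
  {"tx": 0.8,"ty": -0.05,"tz": -0.15,"wx": -0.1,"wy": -1.1,"wz": -0.65},
])

```text
t: 19.65
tcp_pos: [0.5638, 0.1011, 0.1953]
ee_rot: [0.067, 0.696, 0.713, -0.058]
contact_force: [-0.4, 0.3, -2.4]
finger_gap: 0.0067
```

Call:
send_rows([
  {"tx": 0.8,"ty": -0.05,"tz": -0.2,"wx": -0.2,"wy": -1.1,"wz": -0.65},
  {"tx": 0.8,"ty": -0.05,"tz": -0.2,"wx": -0.2,"wy": -1.1,"wz": -0.65},
  {"tx": 0.8,"ty": -0.05,"tz": -0.2,"wx": -0.1,"wy": -1.1,"wz": -0.65},
  {"tx": 0.8,"ty": -0.05,"tz": -0.2,"wx": -0.2,"wy": -1.1,"wz": -0.65},
  {"tx": 0.8,"ty": -0.05,"tz": -0.25,"wx": -0.1,"wy": -1.1,"wz": -0.65},
])

```text
t: 20.07
tcp_pos: [0.5598, 0.1418, 0.1975]
ee_rot: [0.105, 0.671, 0.728, -0.088]
contact_force: [-0.1, 0.2, -2.6]
finger_gap: 0.0075
```

```bash
python3 - <<'E'
from h import *
rep()
c=[.023,-.0058,-.0264]; mouth=np.array([.0535,0,-.0252])
P1,R1=tool_for_pan(pan_target(),V,c,mouth)
p,r,o=cur()
rows(p,r,P1,R1,14)
im,d=manip.get_image('scene'); crop(im,230,80,200,190,3,'pics/sc14.png')
E
```

```text
t 20.07 tcp [0.5598 0.1418 0.1975] x [-0.076  0.96  -0.271] z [ 0.035 -0.269 -0.963] F [-0.14  0.24 -2.59] gap 0.0075 q [ 0.191  0.229  1.574 -0.28   1.363 -1.399]
0 t [0.3, -0.0, -0.1] w [-0.07, -0.42, -0.25] 
1 t [0.55, -0.0, -0.2] w [-0.12, -0.79, -0.47] 
2 t [0.73, 0.01, -0.28] w [-0.16, -1.05, -0.63] 
3 t [0.73, 0.01, -0.29] w [-0.16, -1.05, -0.63] 
4 t [0.72, 0.02, -0.3] w [-0.16, -1.05, -0.63] |
5 t [0.72, 0.03, -0.31] w [-0.16, -1.05, -0.63] 
6 t [0.71, 0.04, -0.33] w [-0.16, -1.05, -0.63] 
7 t [0.7, 0.05, -0.34] w [-0.16, -1.05, -0.63] 
8 t [0.7, 0.06, -0.35] w [-0.16, -1.05, -0.63] 
9 t [0.69, 0.07, -0.37] w [-0.16, -1.05, -0.63] |
10 t [0.68, 0.08, -0.38] w [-0.16, -1.05, -0.63] 
11 t [0.67, 0.08, -0.39] w [-0.16, -1.05, -0.63] 
12 t [0.5, 0.07, -0.3] w [-0.12, -0.79, -0.47] 
13 t [0.26, 0.04, -0.16] w [-0.07, -0.42, -0.25]
```

View pics/sc14.png

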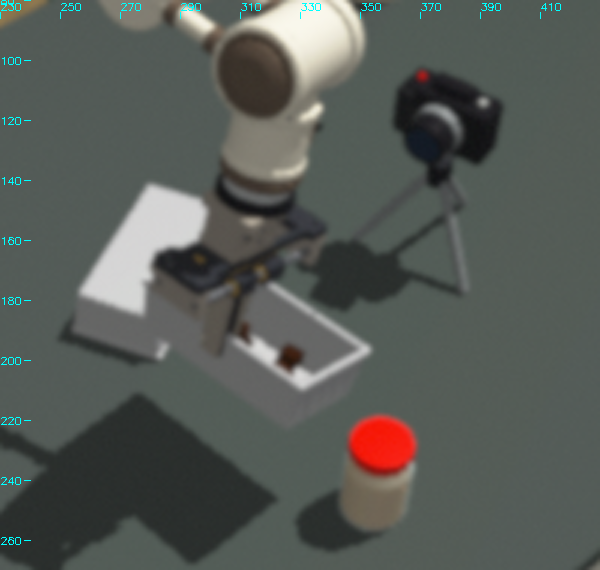

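Call:
send_rows([
  {"tx": 0.3,"ty": 0,"tz": -0.1,"wx": -0.1,"wy": -0.4,"wz": -0.3},
  {"tx": 0.55,"ty": 0,"tz": -0.2,"wx": -0.1,"wy": -0.8,"wz": -0.5},
  {"tx": 0.75,"ty": 0,"tz": -0.3,"wx": -0.2,"wy": -1.05,"wz": -0.6},
  {"tx": 0.75,"ty": 0,"tz": -0.3,"wx": -0.15,"wy": -1.05,"wz": -0.6},
  {"tx": 0.7,"ty": 0,"tz": -0.3,"wx": -0.15,"wy": -1.05,"wz": -0.65},
])

```text
t: 20.53
tcp_pos: [0.557, 0.1739, 0.2006]
ee_rot: [0.135, 0.65, 0.739, -0.111]
contact_force: [0.5, -0.3, -2.9]
finger_gap: 0.0073
```

Call:
send_rows([
  {"tx": 0.7,"ty": 0.05,"tz": -0.3,"wx": -0.15,"wy": -1.05,"wz": -0.6},
  {"tx": 0.7,"ty": 0.05,"tz": -0.35,"wx": -0.15,"wy": -1.05,"wz": -0.65},
  {"tx": 0.7,"ty": 0.05,"tz": -0.35,"wx": -0.15,"wy": -1.05,"wz": -0.6},
  {"tx": 0.7,"ty": 0.05,"tz": -0.35,"wx": -0.2,"wy": -1.05,"wz": -0.65},
  {"tx": 0.7,"ty": 0.05,"tz": -0.35,"wx": -0.15,"wy": -1.05,"wz": -0.6},
])

```text
t: 20.95
tcp_pos: [0.5536, 0.2128, 0.2031]
ee_rot: [0.17, 0.623, 0.751, -0.139]
contact_force: [-0.4, -0.2, -2.6]
finger_gap: 0.0071
```

Call:
send_rows([
  {"tx": 0.65,"ty": 0.1,"tz": -0.4,"wx": -0.15,"wy": -1.05,"wz": -0.65},
  {"tx": 0.65,"ty": 0.1,"tz": -0.4,"wx": -0.15,"wy": -1.05,"wz": -0.6},
  {"tx": 0.5,"ty": 0.05,"tz": -0.3,"wx": -0.1,"wy": -0.8,"wz": -0.5},
  {"tx": 0.3,"ty": 0.05,"tz": -0.2,"wx": -0.1,"wy": -0.4,"wz": -0.3},
  {"tx": 0,"ty": 0,"tz": 0,"wx": 0,"wy": 0,"wz": 0},
])

```text
t: 21.37
tcp_pos: [0.5515, 0.2376, 0.205]
ee_rot: [0.191, 0.605, 0.757, -0.156]
contact_force: [-0.1, 0.6, -3.0]
finger_gap: 0.007
```

```bash
python3 - <<'E'
from h import *
import pickle
np.set_printoptions(precision=4,suppress=True)
rep()
im,d,T,r,P0,p=panpose('w15'); pickle.dump((p,r.as_matrix(),P0),open('pics/w15.pkl','wb'))
for n in('scene','side'):
    a,b=manip.get_image(n); cv2.imwrite(f'pics/{n}15.png',a); np.save(f'pics/{n}15.npy',b)
crop(cv2.imread('pics/scene15.png'),230,70,200,190,3,'pics/sc15.png'); crop(cv2.imread('pics/side15.png'),180,90,180,140,4,'pics/si15.png')
c=[.023,-.0058,-.0264]; mouth=np.array([.0535,0,-.0252])
P1,R1=tool_for_pan(pan_target(),V,c,mouth); print('mouth est',P0+r.apply(mouth),'V',V); rows(P0,r,P1,R1,1)
E
```

```text
t 21.37 tcp [0.5515 0.2376 0.205 ] x [-0.196  0.856 -0.479] z [ 0.101 -0.468 -0.878] F [-0.11  0.56 -3.02] gap 0.007 q [ 0.456  0.381  1.426 -0.485  1.477 -1.256]
mouth est [0.5385 0.2952 0.2015] V [0.5382 0.2952 0.2   ]
0 t [0.07, -0.03, 0.13] w [0.04, -0.09, 0.07]
```

View pics/sc15.png

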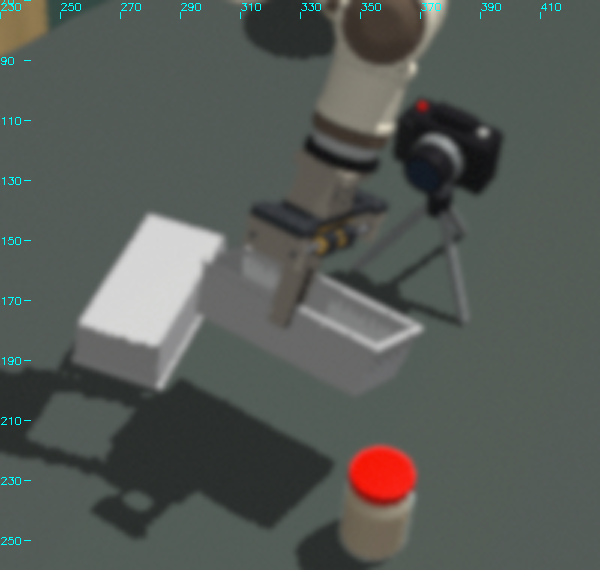

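View pics/si15.png

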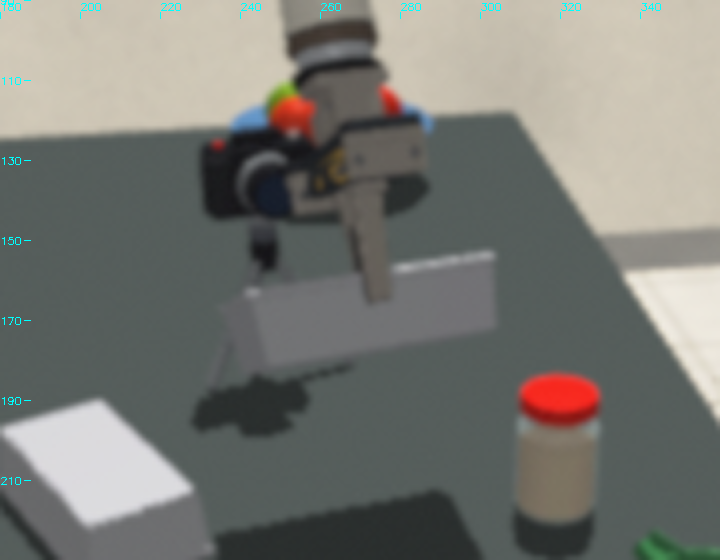

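View pics/w15.png

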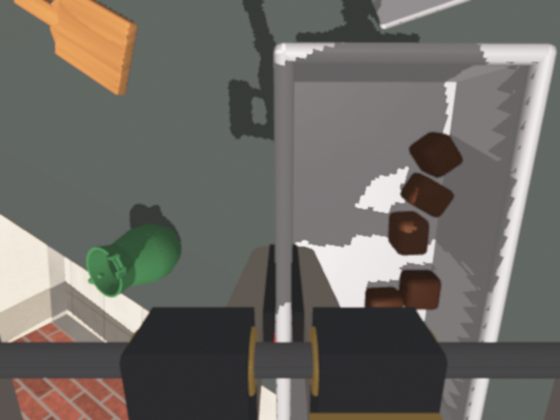

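All five chunks are in the pan: at (436,153), (428,193), (408,232), (420,288) and (384,300) in the wrist view. Now I'll measure the pan's actual pose.

```bash
python3 - <<'E'
from h import *
import pickle
np.set_printoptions(precision=4,suppress=True)
p,Rm,P0=pickle.load(open('pics/w15.pkl','rb')); r=R.from_matrix(Rm); d=np.load('pics/w15.npy'); im=cv2.imread('pics/w15.png')
W=cloud(p,d); T=r.inv().apply(W.reshape(-1,3)-P0).reshape(420,560,3)
for u,v in((284,100),(284,180),(350,54),(420,54),(500,54),(535,120),(526,190),(512,270)):
    q=T[v-4:v+5,u-4:u+5].reshape(-1,3); i=np.argsort(q[:,2])[len(q)//6]; print(u,v,'tool',q[i])
m=(T[...,2]<-.005)&(T[...,2]>-.05)&(T[...,0]>-.02)&(T[...,0]<.125)&(d>.1); m[300:]=0; m[150:,235:340]=0
Q=T[m]; k=np.ones(len(Q),bool); 
c=np.array([.023,-.0058,-.0264])
for _ in range(8):
    e=Q[:,2]-np.c_[Q[:,:2],np.ones(len(Q))]@c; k=abs(e)<.0025
    c=np.linalg.lstsq(np.c_[Q[k][:,:2],np.ones(k.sum())],Q[k][:,2],rcond=None)[0]
print('plane',c,k.sum(),len(Q))
n=np.array([c[0],c[1],-1]);n/=np.linalg.norm(n); nw=r.apply(n); print('pan z world',nw,'target',pan_target().as_matrix()[:,2],'lean',np.degrees(np.arccos(nw[2])),'angle err',np.degrees(np.arccos(nw@pan_target().as_matrix()[:,2])))
# reproject rim corners (model in-hand) in scene/side/wrist
mouth=np.array([.0535,0,0]); mouth[2]=c@[mouth[0],0,1]
x=np.array([0,1.,0]);x-=n*(x@n);x/=np.linalg.norm(x);y=np.cross(n,x)
C=[P0+r.apply(mouth+x*sx*.106+y*sy*.0565) for sx,sy in((-1,-1),(-1,1),(1,1),(1,-1))]
print('mouth w',P0+r.apply(mouth)); print(np.array(C))
for nme in('scene','side','wrist'):
    print(nme,proj(p if nme=='wrist' else manip.camera_params(nme),C))
E
```

```text
284 100 tool [-0.0013 -0.0841 -0.0271]
284 180 tool [ 0.0008 -0.0511 -0.0273]
350 54 tool [ 0.0275 -0.1008 -0.0267]
420 54 tool [ 0.0527 -0.1002 -0.0263]
500 54 tool [ 0.0845 -0.1006 -0.0259]
535 120 tool [ 0.1051 -0.0743 -0.0257]
526 190 tool [ 0.106  -0.0463 -0.0259]
512 270 tool [ 0.1067 -0.0076 -0.0254]
plane [ 0.0147 -0.0012 -0.026 ] 11917 17923
pan z world [-0.1051  0.4801  0.8709] target [-0.1108  0.4876  0.866 ] lean 29.436927976833594 angle err 0.6060808682598836
mouth w [0.5385 0.2953 0.2016]
[[0.4461 0.2239 0.2298]
 [0.4241 0.3198 0.1742]
 [0.6309 0.3666 0.1734]
 [0.6529 0.2707 0.2289]]
scene [[297.2986 154.9205]
 [314.7062 149.7496]
 [371.3478 178.1653]
 [356.3753 185.2669]]
side [[240.7558 161.5439]
 [233.6771 165.7073]
 [291.2845 156.818 ]
 [302.8022 152.1174]]
wrist [[275.499   38.7133]
 [563.9305  39.5312]
 [477.2223 450.2288]
 [277.8986 453.2822]]
```

```bash
python3 - <<'E'
from h import *
np.set_printoptions(precision=4,suppress=True)
c=[.0147,-.0012,-.026]; mouth=np.array([.0535,0,-.0252]); P1,R1=tool_for_pan(pan_target(),V,c,mouth); p,r,o=cur(); rep(); rows(p,r,P1,R1,2)
E
```

```text
t 21.52 tcp [0.5519 0.2363 0.2054] x [-0.194  0.856 -0.478] z [ 0.101 -0.468 -0.878] F [-0.36  0.13 -3.35] gap 0.0072 q [ 0.454  0.38   1.427 -0.485  1.477 -1.256]
0 t [0.1, -0.01, 0.02] w [-0.13, -0.29, -0.02] 
1 t [0.1, -0.01, 0.02] w [-0.13, -0.29, -0.02]
```

Call:
send_rows([
  {"tx": 0.1,"ty": 0,"tz": 0.05,"wx": -0.1,"wy": -0.3,"wz": 0},
  {"tx": 0.05,"ty": 0,"tz": 0,"wx": -0.1,"wy": -0.2,"wz": 0},
  {"tx": 0,"ty": 0,"tz": 0,"wx": 0,"wy": 0,"wz": 0},
  {"tx": 0,"ty": 0,"tz": 0,"wx": 0,"wy": 0,"wz": 0},
  {"tx": 0,"ty": 0,"tz": 0,"wx": 0,"wy": 0,"wz": 0},
])

```text
t: 21.93
tcp_pos: [0.5515, 0.2375, 0.2042]
ee_rot: [0.196, 0.604, 0.756, -0.157]
contact_force: [-0.4, -0.1, -3.1]
finger_gap: 0.0071
```

Call:
send_rows([
  {"tx": 0,"ty": 0,"tz": 0,"wx": 0,"wy": 0,"wz": 0},
  {"tx": 0,"ty": 0,"tz": 0,"wx": 0,"wy": 0,"wz": 0},
  {"tx": 0,"ty": 0,"tz": 0,"wx": 0,"wy": 0,"wz": 0},
  {"tx": 0,"ty": 0,"tz": 0,"wx": 0,"wy": 0,"wz": 0},
  {"tx": 0,"ty": 0,"tz": 0,"wx": 0,"wy": 0,"wz": 0},
])

```text
t: 22.35
tcp_pos: [0.5515, 0.2376, 0.2042]
ee_rot: [0.196, 0.604, 0.756, -0.157]
contact_force: [-0.1, -0.5, -2.8]
finger_gap: 0.0072
```

```bash
python3 - <<'E'
from h import *
np.set_printoptions(precision=4,suppress=True)
rep()
im,d,T,r,P0,p=panpose('w16')
m=(T[...,2]<-.005)&(T[...,2]>-.05)&(T[...,0]>-.02)&(T[...,0]<.125)&(d>.1); m[300:]=0; m[150:,235:340]=0
Q=T[m]; c=np.array([.0147,-.0012,-.026])
for _ in range(8):
    e=Q[:,2]-np.c_[Q[:,:2],np.ones(len(Q))]@c; k=abs(e)<.0025
    c=np.linalg.lstsq(np.c_[Q[k][:,:2],np.ones(k.sum())],Q[k][:,2],rcond=None)[0]
n=np.array([c[0],c[1],-1]);n/=np.linalg.norm(n); nw=r.apply(n); mouth=np.array([.0535,0,c@[.0535,0,1]])
M=P0+r.apply(mouth); px=r.as_matrix()[:,1]
print('plane',c,'lean',np.degrees(np.arccos(nw[2])),'angle err',np.degrees(np.arccos(nw@pan_target().as_matrix()[:,2])),'mouth',M,'err',M-V,'long axis heading',np.degrees(np.arctan2(px[1],px[0])),'level',np.degrees(np.arcsin(px[2])))
a,b=manip.get_image('scene'); cv2.imwrite('pics/scene16.png',a); a,b=manip.get_image('side'); cv2.imwrite('pics/side16.png',a)
E
```

```text
t 22.35 tcp [0.5515 0.2376 0.2042] x [-0.193  0.852 -0.486] z [ 0.106 -0.474 -0.874] F [-0.09 -0.53 -2.77] gap 0.0072 q [ 0.46   0.383  1.428 -0.494  1.475 -1.248]
plane [ 0.0146 -0.002  -0.0261] lean 29.91105455947931 angle err 0.088960134778801 mouth [0.5385 0.2952 0.2003] err [0.0003 0.0001 0.0003] long axis heading 12.720123285231793 level -0.08193230815166988
```

View pics/scene16.png

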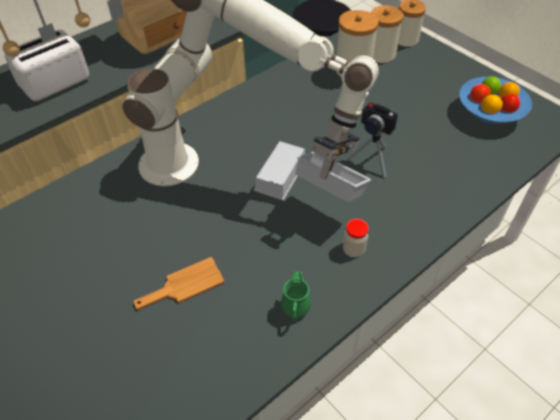

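View pics/w16.png

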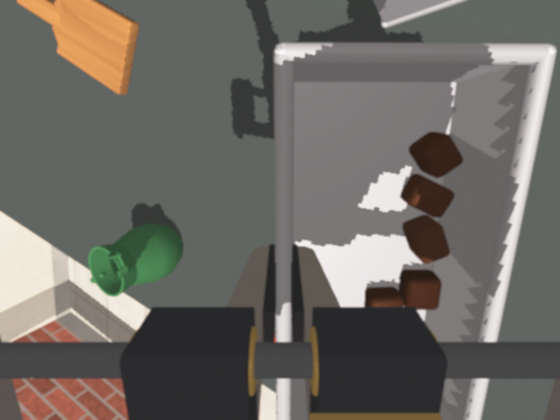

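The pan is at the view point within 1 mm of my estimate and leans 29.9°. All five chunks are aboard, and the board and bystanders are in place. Handing in.

```bash
python3 - <<'E'
from bench import manip
import numpy as np
print(np.round(manip.get_obs()['joint_velocities'],4)); print(manip.hand_in())
E
```

```text
[ 0.0013  0.0021  0.0019 -0.0002  0.0001  0.0002]
the job is handed in; nothing more can be done
None
```

I handed the job in at about 22.5 s, with the arm holding the filled pan still in front of the camera. No verdict came back, so what follows rests on my own last checks.

**What I did:** I lifted the board by its handle and tilted it over the pan. The chunks slid in at about 32°, and I went on to 42° to be sure it was empty. I laid the board back flat where it had been. Then I pinched the pan's long rim on the side away from the lens and carried it to the view point.

**What the last checks showed:**
- **Pan position:** the mouth centre was within about 1 mm of my computed view point. My lens measurements agreed to 2–3 mm, so the true error could be a few millimetres.
- **Pan lean and heading:** it leaned 29.9° towards the lens. Its long side was within 0.1° of my estimate of the camera's heading and level to within 0.1°.
- **Chunks:** the wrist picture showed all five in the pan. One slid a little towards the lens-side wall during the last adjustment.
- **Board:** it lay flat and empty, with its upper face at 16 mm.
- **Bystanders:** the camera, jar, pitcher and upturned pan looked unmoved by eye in the scene picture. I felt no unexpected forces during the moves.
- **Arm:** joint speeds were about 0.002 rad/s or less at hand-in.

**Where measurements disagreed:** my estimates of the camera's heading ranged from 10.5° to 17°. I used 12.8°, which fits the edges and buttons on the camera body's top, so that is the least certain figure here.

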